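# Close up the slip-decorating bench

### The job

Close up the decorating bench: first press every slip bottle's orange cap fully down, shut tight against its collar, before any bottle goes into the tray. Then stand all the bottles upright on the floor of the blue tray, and slide every scraper blade-first into its own slot of the wooden rack until the handle meets the rack. Leave the pots and other things on the bench where they are.

Things in the scene. Friction and masses are not known exactly. Their poses are not given: they have to be found in the camera images.
- bottle_a: squeeze bottle of blue slip, stiff, 0.26-0.46 kg: body 62 mm in diameter, 92 mm high, then a conical shoulder and a white collar 38 mm in diameter from 100 to 125 mm (grip here; the cap stands above it). Origin: centre of the underside; z points up the bottle. May be absent
- bottle_a_cap (a joint): orange push-pull cap (28 mm diameter, 18 high) of the blue bottle, sliding on its spout, never coming off: 0 = up (open, red spout shows), 0.010 m = fully down (shut). Its top is 153.5 mm above the bottle's underside open, 143.5 shut. Its tight ribbed fit holds it wherever it is left; it takes about 8 N to move, so it must be pushed down all the way. None if absent
- bottle_b: squeeze bottle of red-brown slip, stiff, 0.26-0.46 kg: body 62 mm in diameter, 92 mm high, then a conical shoulder and a white collar 38 mm in diameter from 100 to 125 mm (grip here; the cap stands above it). Origin: centre of the underside; z points up the bottle. May be absent
- bottle_b_cap (a joint): orange push-pull cap (28 mm diameter, 18 high) of the red-brown bottle, sliding on its spout, never coming off: 0 = up (open, red spout shows), 0.010 m = fully down (shut). Its top is 153.5 mm above the bottle's underside open, 143.5 shut. Its tight ribbed fit holds it wherever it is left; it takes about 8 N to move, so it must be pushed down all the way. None if absent
- bottle_c: squeeze bottle of green slip, stiff, 0.26-0.46 kg: body 62 mm in diameter, 92 mm high, then a conical shoulder and a white collar 38 mm in diameter from 100 to 125 mm (grip here; the cap stands above it). Origin: centre of the underside; z points up the bottle. May be absent
- bottle_c_cap (a joint): orange push-pull cap (28 mm diameter, 18 high) of the green bottle, sliding on its spout, never coming off: 0 = up (open, red spout shows), 0.010 m = fully down (shut). Its top is 153.5 mm above the bottle's underside open, 143.5 shut. Its tight ribbed fit holds it wherever it is left; it takes about 8 N to move, so it must be pushed down all the way. None if absent
- bottle_d: squeeze bottle of ochre slip, stiff, 0.26-0.46 kg: body 62 mm in diameter, 92 mm high, then a conical shoulder and a white collar 38 mm in diameter from 100 to 125 mm (grip here; the cap stands above it). Origin: centre of the underside; z points up the bottle. May be absent
- bottle_d_cap (a joint): orange push-pull cap (28 mm diameter, 18 high) of the ochre bottle, sliding on its spout, never coming off: 0 = up (open, red spout shows), 0.010 m = fully down (shut). Its top is 153.5 mm above the bottle's underside open, 143.5 shut. Its tight ribbed fit holds it wherever it is left; it takes about 8 N to move, so it must be pushed down all the way. None if absent
- scraper_a: scraper, brown wood handle, 0.09 kg: flat blade 80 mm long, 56 wide, 3 thick; handle 100 long, 22 wide, 16 thick, on the same mid-plane (either face may be up). Origin: where blade meets handle, mid-thickness (8 mm above the table when lying); x points to the blade's front edge, handle to -x. Balances about 40 mm behind the origin. May be absent
- scraper_b: scraper, red handle, 0.09 kg: flat blade 80 mm long, 56 wide, 3 thick; handle 100 long, 22 wide, 16 thick, on the same mid-plane (either face may be up). Origin: where blade meets handle, mid-thickness (8 mm above the table when lying); x points to the blade's front edge, handle to -x. Balances about 40 mm behind the origin. May be absent
- scraper_c: scraper, blue handle, 0.09 kg: flat blade 80 mm long, 56 wide, 3 thick; handle 100 long, 22 wide, 16 thick, on the same mid-plane (either face may be up). Origin: where blade meets handle, mid-thickness (8 mm above the table when lying); x points to the blade's front edge, handle to -x. Balances about 40 mm behind the origin. May be absent
- rack: fixed wooden rack, 90 mm deep (x), 278 wide (y), 58 high; origin: centre of the underside. Front face at x = -45 mm looks to -x, toward the robot. Three level slots run in from it along +x: 85 mm deep, 66 wide, 10 high (35 to 45 mm above the table), 86 mm apart. Each slot's roof is open along its middle (30 mm): the dark slot floor or a blade shows from above
- slot0 (a point): centre of the mouth of rack slot 0 (on the front face, mid-height, 40 mm above the table); x points into the slot
- slot1 (a point): centre of the mouth of rack slot 1 (on the front face, mid-height, 40 mm above the table); x points into the slot
- slot2 (a point): centre of the mouth of rack slot 2 (on the front face, mid-height, 40 mm above the table); x points into the slot
- tray_in (a point): centre of the inner floor (4 mm above the table, walls 22 mm above the table) of the blue open tray, fixed, 185 mm square, walls 4 mm thick, inside 177 x 177 mm: room for four bottles, two by two, the walls running along x and y
- tumbler: small terracotta tumbler, 64 mm across, 56 mm high; a bystander. Origin: on its underside, centre
- bowl: freshly trimmed olive bowl, 132 mm across, 60 mm high; a bystander. Origin: on its underside, centre
- vase: white vase, 80 mm across, 115 mm high; a bystander. Origin: on its underside, centre
- sponge: yellow block sponge, 90 x 60 x 30 mm; a bystander. Origin: on its underside, centre
- looptool: blue-handled loop trimming tool, 155 mm long, 14 mm thick, lying; a bystander. Origin: on its underside, at the front end of the handle

How it is judged:
On the way:
1. the caps of all bottles are shut (within 2 mm of fully down) while every bottle is still outside the tray (value of joint each of bottle_a_cap, bottle_b_cap, bottle_c_cap, bottle_d_cap above 0.008 m and (x of bottle_a in the frame of tray_in above 0.0885 m or x of bottle_a in the frame of tray_in below -0.0885 m or y of bottle_a in the frame of tray_in above 0.0885 m or y of bottle_a in the frame of tray_in below -0.0885 m) and (x of bottle_b in the frame of tray_in above 0.0885 m or x of bottle_b in the frame of tray_in below -0.0885 m or y of bottle_b in the frame of tray_in above 0.0885 m or y of bottle_b in the frame of tray_in below -0.0885 m) and (x of bottle_c in the frame of tray_in above 0.0885 m or x of bottle_c in the frame of tray_in below -0.0885 m or y of bottle_c in the frame of tray_in above 0.0885 m or y of bottle_c in the frame of tray_in below -0.0885 m) and (x of bottle_d in the frame of tray_in above 0.0885 m or x of bottle_d in the frame of tray_in below -0.0885 m or y of bottle_d in the frame of tray_in above 0.0885 m or y of bottle_d in the frame of tray_in below -0.0885 m)), for 0.2 s.
At the end, for the whole second after the job is handed in: Every bottle present stands at rest on the tray floor (within 5 mm), upright (0.1 rad), within the walls, cap within 2 mm of fully down; every scraper present rests blade-in in a rack slot, blade root at most 10 mm out of the front face, in line within 0.2 rad (value of joint each of bottle_a_cap, bottle_b_cap, bottle_c_cap, bottle_d_cap above 0.008 m and x of bottle_a in the frame of tray_in between -0.06 and 0.06 m and y of bottle_a in the frame of tray_in between -0.06 and 0.06 m and z of each of bottle_a, bottle_b, bottle_c, bottle_d in the frame of tray_in below 0.005 m and angle between each of bottle_a, bottle_b, bottle_c, bottle_d's own z axis and vertical below 0.1 rad and linear speed of each of bottle_a, bottle_b, bottle_c, bottle_d, scraper_a, scraper_b, scraper_c below 0.02 m/s and x of bottle_b in the frame of tray_in between -0.06 and 0.06 m and y of bottle_b in the frame of tray_in between -0.06 and 0.06 m and x of bottle_c in the frame of tray_in between -0.06 and 0.06 m and y of bottle_c in the frame of tray_in between -0.06 and 0.06 m and x of bottle_d in the frame of tray_in between -0.06 and 0.06 m and y of bottle_d in the frame of tray_in between -0.06 and 0.06 m and x of scraper_a in the frame of rack between -0.055 and -0.03 m and z of scraper_a in the frame of rack between 0.03 and 0.048 m and y of scraper_a in the frame of rack between -0.1 and 0.1 m and angle between the x axis of each of scraper_a, scraper_b, scraper_c and the x axis of rack, either way round below 0.2 rad and x of scraper_b in the frame of rack between -0.055 and -0.03 m and z of scraper_b in the frame of rack between 0.03 and 0.048 m and y of scraper_b in the frame of rack between -0.1 and 0.1 m and x of scraper_c in the frame of rack between -0.055 and -0.03 m and z of scraper_c in the frame of rack between 0.03 and 0.048 m and y of scraper_c in the frame of rack between -0.1 and 0.1 m); the robot touches nothing.
It fails at once if a bystander is moved more than 30 mm (distance of any of tumbler, bowl, vase, sponge, looptool from where it was at the start of the episode above 0.03 m).
Of bottle_a, bottle_b, bottle_c, bottle_d only 3 to 4 are there at a start; the rules pass over those that are not, and their reading is None.
Of scraper_a, scraper_b, scraper_c only 2 to 3 are there at a start; the rules pass over those that are not, and their reading is None.
At some moment in a run one of scraper_a, scraper_b, scraper_c may be knocked a few centimetres aside while the robot is not near it.
Once in a run the grip may slacken for a moment while it holds something.
It also fails if it takes over 210 s, if anything falls off the work surface, if the arm or the gripper's body presses on something with over 40 N, if the wrist force passes 120 N, or if a joint passes its speed limit or range.

### The arm

A 6-joint arm with a two-finger parallel gripper is mounted at the origin on the work surface. World frame = base frame: x ahead of the robot, y to its left, z up, the work surface at z = 0. Lengths are in m, angles in rad, forces in N, time in s.
With the tool pointing down it reaches from about 0.425 to 0.95 m from the base axis. Payload 3.5 kg.
Tool frame: the origin (TCP) lies between the finger pads; the fingertips stand 14 mm ahead of it and the grasp point (between the pads) lies 5 mm behind it (ctrl.tip_extent is the distance from the TCP to the fingertips, in m); x points along the fingers, z is the direction in which the jaws open and shut, and the axes are right-handed (so a half turn about x gives the same grasp; the last joint's range is limited). The gripper opens to 85 mm and grips with 20 to 120 N. Pads are 22 mm wide; open, the fingers measure 114 mm over their backs; the gripper's body (76 mm by 85 mm) begins 54 mm behind the grasp point. The pads swing forward as they close: fully open they stand 13 mm farther back than shut.
Start: joints at [-1.26, 0.286, 1.577, -0, 1.279, -0.15], TCP at [0.3, -0.605, 0.245] pointing down, gripper open.
Joint ranges: [-2.77, 2.77], [-0.9, 2.22], [0.21, 2.48], [-1.53, 4.67], [0.24, 2.81], [-2.84, 2.84]. Speed limits (rad/s): [2.79, 2.79, 3.14, 3.14, 3.14, 3.14].

### API

Orientations are given as a unit quaternion [x, y, z, w].
In Python, from plant import ctrl gives the robot as it stands.
- The arm moves only by the tool move_arm, never from a script. Its argument "commands" is one flat list of numbers, 4 for each row, row after row: the shift along the tool's x, y, z in units of 25 mm (1.0 is 25 mm), then the turn about the tool's x in units of 5 degrees (1.0 is 5 degrees). A call has 1 to 20 rows; each row shifts and turns the commanded pose from where the row before left it, along the tool's axes as they then stand; what a row does not reach is not made up. A row lasts 1/8 s, in which the tool goes at most 62.5 mm and 10.7 degrees, less where a joint would pass 70% of its speed; a pose out of reach is approached as far as the arm can. A call is refused whole if a number of a shift passes 1 or a number of a turn 1, either way. A call with a gripper value outside its range is refused whole. "jaw" is the finger opening in mm, from 0 to 85.4, set as the call begins (left out, the last holds). The fingers move at their own pace and stop on an object; "force" is the grip in N (left out, the last holds). Time passes only in rows, so rows that do not move let the fingers close. It gives the time, the measured TCP pose, the force and the opening at its end, in the units of the state.
- ctrl.get_state(): the state, without advancing time (a new reading comes with each control period).
- ctrl.read_camera(name): name is "scene" or "top" or "wrist"; returns the picture (480x640x3 uint8, red, green, blue); there is no depth.
- ctrl.get_calibration(name): a dict with "camera_matrix" (3x3 intrinsics, pixels), "k1" (the pictures are not rectified: a ray, as slopes to the right and down, at radius r is drawn at 1 + k1 r^2 times it, then the intrinsics apply), "camera_from_world" (4x4, takes a point from world to camera coordinates); the wrist camera has in their place "mount" (4x4, takes a point from camera to tool coordinates, whose origin is the TCP and whose axes are the tool frame's). Camera axes: x right, y down, z forward; pixel columns grow to the right and rows downward; lengths in m; the calibration is good to about 2 mm. A picture is of the moment at which its call begins: read the wrist's pose just before it. get_calibration takes no time and is no camera call.
- ctrl.sign_off(): hands the job in, once; it reports no verdict.
The state is a dict: "time": time; "qpos": joint angles; "dq": joint speeds; "joint_efforts": joint torques, N m; "eef_pos": TCP position; "tcp_rot": TCP orientation; "contact_force": force on the tool from outside, world axes, zero at the start; "wrist_torque": the same for the moment, N m; "opening": opening from 0.0 (shut) to 1.0 (fully open).
Only numpy, scipy, OpenCV 4.12 (cv2) and the standard library are available. Lean on these libraries where they do the work, as an engineer would, in place of code of your own. Each camera call takes 0.05 s, during which the arm holds its last target.

## Working session

There is one attempt and no reset: what is moved stays moved. The work goes in short steps, Python scripts to look and compute and a tool call to move; the robot and the scene stay as the last step left them, time stands still between calls to the robot, and variables do not carry over. Pictures are saved under pics/ and viewed, and the job is handed in when it is done.

Besides the shell and the picture viewer there is one more tool, called after "Request:" by a JSON object that holds its "fn" and its "kwargs", one argument or row to a line. move_arm: Moves the arm, as the interface text tells. Its arguments: {"type":"object","properties":{"commands":{"type":"array"},"jaw":{"type":"number"},"force":{"type":"number"}},"required":["commands"]}

```bash
ls; mkdir -p pics
cat > h.py <<'E'
import numpy as np,cv2,json
from plant import ctrl
from scipy.spatial.transform import Rotation as R
def snap(name,fn):
    s=ctrl.get_state(); im=ctrl.read_camera(name)
    cv2.imwrite(fn,cv2.cvtColor(im,cv2.COLOR_RGB2BGR))
    if name=='wrist': json.dump(dict(p=list(s['eef_pos']),q=list(s['tcp_rot'])),open(fn+'.json','w'))
    return im
def cam(name,fn=None):
    c=ctrl.get_calibration(name);K=np.array(c['camera_matrix']);k1=c['k1']
    if name=='wrist':
        d=json.load(open(fn+'.json'));T=np.eye(4);T[:3,:3]=R.from_quat(d['q']).as_matrix();T[:3,3]=d['p']
        W=T@np.array(c['mount'])
    else: W=np.linalg.inv(np.array(c['camera_from_world']))
    return K,k1,W
def pt(name,u,v,z,fn=None):
    K,k1,W=cam(name,fn)
    d=np.array([(u-K[0,2])/K[0,0],(v-K[1,2])/K[1,1]]);r=np.linalg.norm(d);x=r
    for _ in range(30): x=r/(1+k1*x*x)
    if r>0:d=d*x/r
    w=W[:3,:3]@np.array([d[0],d[1],1]);o=W[:3,3]
    return o+w*(z-o[2])/w[2]
def proj(name,p,fn=None):
    K,k1,W=cam(name,fn);c=np.linalg.inv(W)@np.append(p,1);d=c[:2]/c[2];d=d*(1+k1*(d@d))
    return d*[K[0,0],K[1,1]]+[K[0,2],K[1,2]]
def crop(fn,x0,y0,x1,y1,s,out):
    im=cv2.imread(fn)[y0:y1,x0:x1];cv2.imwrite(out,cv2.resize(im,None,fx=s,fy=s,interpolation=cv2.INTER_CUBIC))
E
python3 - <<'E'
from h import *
s=ctrl.get_state();print(s)
for n in('top','scene'):
    snap(n,f'pics/{n}0.png');print(n,cam(n))
print(ctrl.get_calibration('wrist'),ctrl.tip_extent, R.from_quat(s['tcp_rot']).as_matrix())
E
```

```text
pics
{'time': 0.0, 'qpos': array([-1.25999835e+00,  2.87156545e-01,  1.57815931e+00,  1.99091291e-05,
        1.27859123e+00, -1.50002231e-01]), 'dq': array([ 0.00117165, -0.00062111,  0.00062702,  0.00117025,  0.00093408,
        0.00110312]), 'joint_efforts': array([-1.91267980e-03, -4.05979836e+01, -2.92628664e+01, -2.24420723e-04,
        5.82844979e-03,  1.57789760e-06]), 'eef_pos': array([ 0.29998808, -0.60398938,  0.24396279]), 'tcp_rot': array([ 0.3731409 ,  0.60158845, -0.37207009,  0.60035077]), 'contact_force': array([ 0.66775154,  0.09273717, -0.50821833]), 'wrist_torque': array([ 8.89634209e-05, -9.60118083e-03,  2.88061782e-02]), 'opening': 1.0016175523049673}
top (array([[525.18288046,   0.        , 319.10781066],
       [  0.        , 525.18288046, 244.04879226],
       [  0.        ,   0.        ,   1.        ]]), -0.04523462434202124, array([[ 0.00439565, -0.99371359,  0.11186589,  0.45497154],
       [-0.99996832, -0.00362561,  0.00708617, -0.09093683],
       [-0.00663604, -0.1118935 , -0.99369805,  1.46832928],
       [ 0.        ,  0.        ,  0.        ,  1.  
[... 454 characters left out ...]
x': array([[351.53105604,   0.        , 314.21567071],
       [  0.        , 351.53105604, 239.83975788],
       [  0.        ,   0.        ,   1.        ]]), 'k1': -0.00019149821193680772, 'mount': array([[ 7.37631680e-04, -3.25318759e-01,  9.45604125e-01,
        -1.29079912e-01],
       [ 1.91574513e-04, -9.45604319e-01, -3.25318976e-01,
         8.41359258e-02],
       [ 9.99999710e-01,  4.21119232e-04, -6.35184919e-04,
        -3.89272551e-04],
       [ 0.00000000e+00,  0.00000000e+00,  0.00000000e+00,
         1.00000000e+00]])} 0.014 [[-6.89644135e-04  8.95699645e-01  4.44659050e-01]
 [ 2.20937718e-03  4.44659435e-01 -8.95696994e-01]
 [-9.99997322e-01  3.64707378e-04 -2.28559513e-03]]
```

View pics/top0.png

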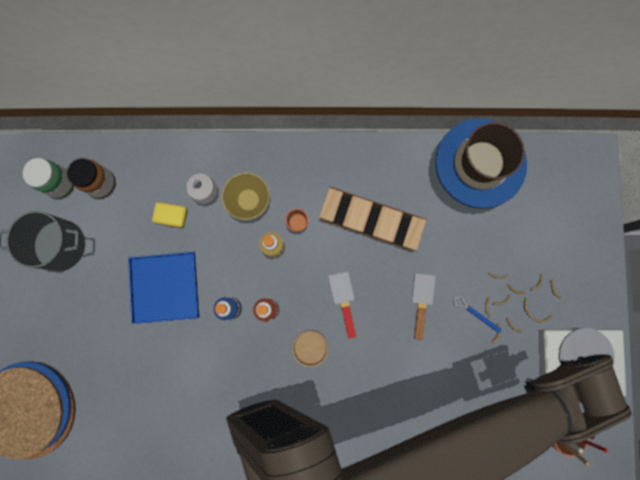

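View pics/scene0.png

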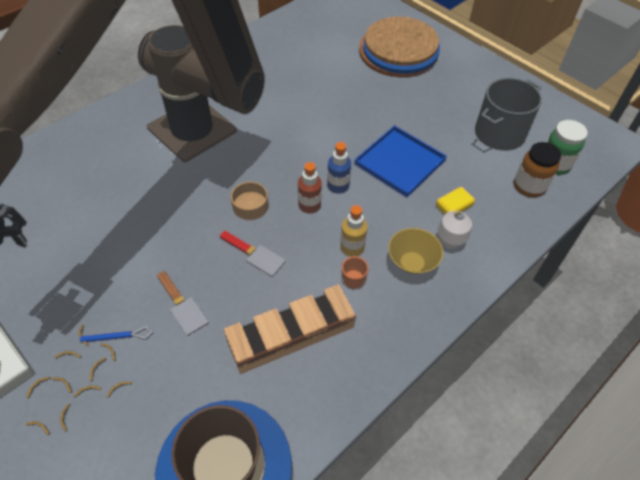

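Run:
```python
from h import *
crop('pics/top0.png',120,150,320,350,4,'pics/c1.png')
crop('pics/top0.png',310,170,510,350,4,'pics/c2.png')
crop('pics/scene0.png',210,130,450,310,3.3,'pics/c3.png')
print(proj('top',[0,0,0]))
```

```text
[288.36933415 471.6881209 ]
```

View pics/c1.png

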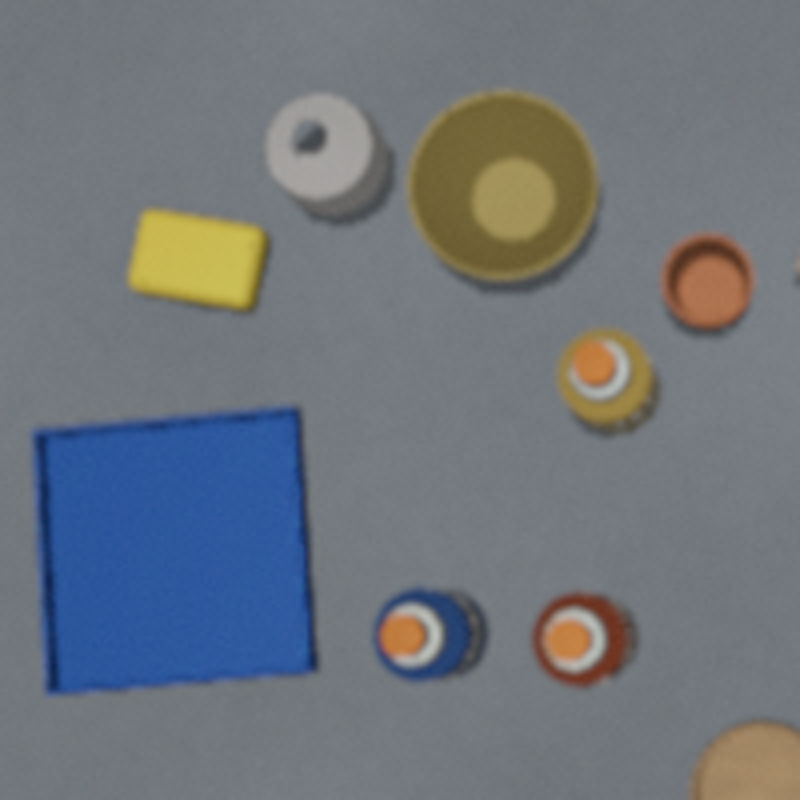

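View pics/c2.png

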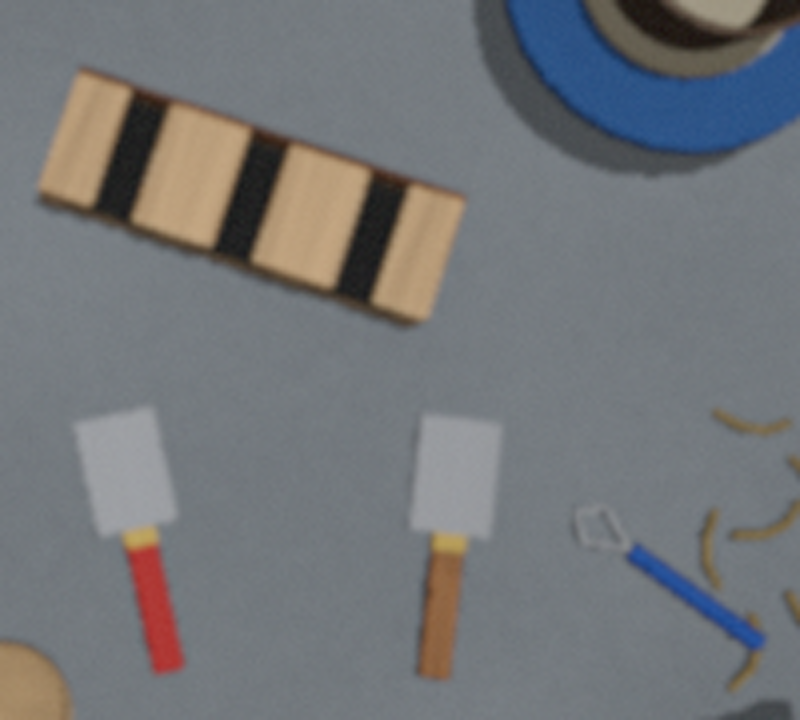

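View pics/c3.png

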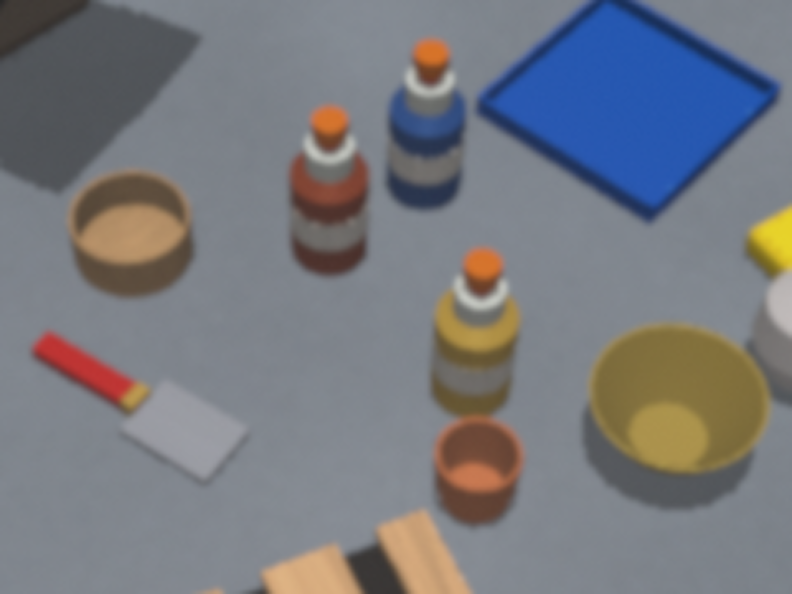

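Run:
```python
from h import *
np.set_printoptions(precision=4,suppress=True)
def q(pts,ox,oy,z,s=4): return np.array([pt('top',ox+(x+.5)/s-.5,oy+(y+.5)/s-.5,z) for x,y in pts])
caps=q([(403,635),(568,640),(594,362)],120,150,.1535);print('caps',caps)
def sc(u,v):return 210+u/3.3,130+v/3.3
for n,u,v in(('blue',432,52),('red',330,121),('och',483,263)): print(n,pt('scene',*sc(u,v),.1535),pt('scene',*sc(u,v),.1435))
t=q([(35,430),(300,408),(315,670),(48,692)],120,150,.022);print('tray',t,t.mean(0),np.linalg.norm(np.diff(t,axis=0),axis=1),np.arctan2(*(t[0]-t[1])[:2]))
r=q([(80,68),(465,195),(427,322),(40,192)],310,170,.058);print('rack',r,r.mean(0),np.linalg.norm(np.diff(r,axis=0),axis=1))
d=(r[0]+r[1]-r[2]-r[3])/2;print('xdir',d,np.degrees(np.arctan2(d[1],d[0])), 'ydir',np.degrees(np.arctan2(*(lambda e:(-e[0],e[1]))((r[0]+r[3]-r[1]-r[2])/2))))
for n,b,e in(('red',[(75,422),(153,407),(177,520),(102,537)],(168,670)),('brown',[(424,413),(502,425),(490,538),(411,530)],(435,677))):
    b=q(b,310,170,.008);e=q([e],310,170,.008)[0];f=(b[0]+b[1])/2;o=(b[2]+b[3])/2
    print(n,b,'orig',o,'front',f,'end',e,'len',np.linalg.norm(f-o),np.linalg.norm(f-e),np.degrees(np.arctan2(*(f-e)[1::-1])),np.degrees(np.arctan2(*(f-o)[1::-1])))
for n,u,v,z in (('tumb',297,220.5,.056),('bowl',246,196,.06),('vase',201,188,.115),('looptip',460,301,0),('loopend',500,330,0),('coaster',310,347,.03)):print(n,pt('top',u,v,z))
```

```text
caps [[0.4407 0.164  0.1535]
 [0.4382 0.0608 0.1535]
 [0.6125 0.0472 0.1535]]
blue [0.4468 0.1642 0.1535] [0.44   0.1715 0.1435]
red [0.4466 0.0585 0.1535] [0.4398 0.0649 0.1435]
och [0.6177 0.0463 0.1535] [0.6125 0.0525 0.1435]
tray [[0.5792 0.4508 0.022 ]
 [0.5953 0.2652 0.022 ]
 [0.415  0.2495 0.022 ]
 [0.3984 0.4341 0.022 ]] [0.497  0.3499 0.022 ] [0.1864 0.1811 0.1853] -0.08687047582571493
rack [[ 0.772  -0.109   0.058 ]
 [ 0.685  -0.3709  0.058 ]
 [ 0.5982 -0.3436  0.058 ]
 [ 0.686  -0.082   0.058 ]] [ 0.6853 -0.2263  0.058 ] [0.276  0.0911 0.2759]
xdir [ 0.0864 -0.0272  0.    ] -17.44932975743602 ydir -18.46486843937182
red [[ 0.5325 -0.1067  0.008 ]
 [ 0.5432 -0.1609  0.008 ]
 [ 0.465  -0.1774  0.008 ]
 [ 0.4531 -0.1255  0.008 ]] orig [ 0.4591 -0.1514  0.008 ] front [ 0.5378 -0.1338  0.008 ] end [ 0.3624 -0.171   0.008 ] len 0.08073093085905267 0.1793194986570347 11.971686646765574 12.64638653675005
brown [[ 0.5396 -0.3494  0.008 ]
 [ 0.5315 -0.4037  0.008 ]
 [ 0.4533 -0.3939  0.008 ]
 [ 0.4587 -0.3392  0.008 ]] orig [ 0.456  -0.3665  0.008 ] front [ 0.5355 -0.3765  0.008 ] end [ 0.3582 -0.3544  0.008 ] len 0.08020143397702562 0.17873304085249575 -7.110797568380685 -7.15454724593142
tumb [ 0.6782 -0.0204  0.056 ]
bowl [0.7449 0.1195 0.06  ]
vase [0.7549 0.2307 0.115 ]
looptip [ 0.4621 -0.4736  0.    ]
loopend [ 0.3821 -0.5834  0.    ]
coaster [ 0.3369 -0.0573  0.03  ]
```

Request:
{"fn": "move_arm", "kwargs": {
  "commands": [0,0,0,0.88,0,0,0,0.88,0,0,0,0.88,0,0,0,0.88,0,0,0,0.88,0,0,0,0.88],
  "jaw": 0,
  "force": 40
}}

```text
time: 0.85
eef_pos: [0.3001, -0.6042, 0.2445]
tcp_rot: [0.501, 0.5, -0.5, 0.499]
contact_force: [-0.1, 0.2, -0.7]
opening: 0.002
```

Request:
{"fn": "move_arm", "kwargs": {
  "commands": [0,0.5,-1,0,0,0.5,-1,0,0,0.5,-1,0,0,0.5,-1,0,0,0.5,-1,0,0,0.5,-1,0,0,0.5,-1,0,0,0.5,-1,0,0,0.5,-1,0,0,0.5,-1,0,0,0.3,-1,0,0,0.3,-1,0,0,0.3,-1,0,0,0.3,-1,0,0,0,-1,0,0,0,-1,0,0,0,-1,0,0,0,-1,0,0,0,-1,0,0,0,-1,0]
}}

```text
time: 3.35
eef_pos: [0.4549, -0.1029, 0.2454]
tcp_rot: [0.5, 0.5, -0.5, 0.5]
contact_force: [0.4, -0.2, 0.6]
opening: 0.005
```

Request:
{"fn": "move_arm", "kwargs": {
  "commands": [0,0,-1,0,0,0,-1,0,0,0,-1,0,0,0,-1,0,0,0,-1,0,0,0,-1,0,0,0,-0.6,0,0,0,0,0,0,0,0,0,0,0,0,0]
}}

```text
time: 4.6
eef_pos: [0.4552, 0.0598, 0.2453]
tcp_rot: [-0.5, -0.5, 0.5, -0.5]
contact_force: [-0.1, 0.1, 0.3]
opening: 0.003
```

Run:
```python
from h import *
s=ctrl.get_state();print(s['time'],s['eef_pos'],s['qpos'],s['opening'],s['contact_force'],R.from_quat(s['tcp_rot']).as_matrix())
snap('wrist','pics/w1.png');snap('top','pics/top1.png');snap('scene','pics/scene1.png')
```

```text
4.6 [0.4552246  0.05979628 0.24533225] [-9.08384809e-02 -2.07850239e-01  2.08654844e+00 -2.46161542e-04
  1.26286760e+00  1.48108690e+00] 0.0031170519008388497 [-0.05137039  0.06483736  0.25102115] [[ 5.46829176e-06  9.99999444e-01 -1.05445086e-03]
 [-2.36052221e-04 -1.05444954e-03 -9.99999416e-01]
 [-9.99999972e-01  5.71719403e-06  2.36046324e-04]]
```

View pics/w1.png

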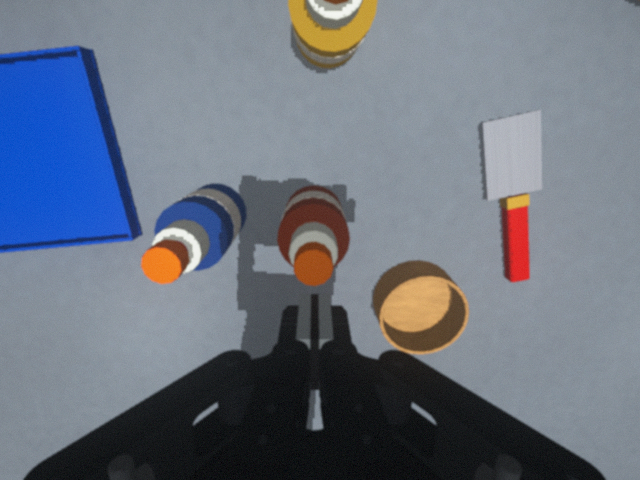

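View pics/scene1.png

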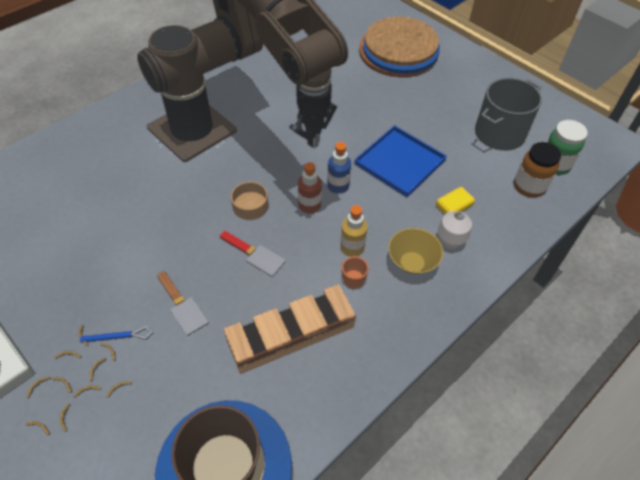

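Run:
```python
from h import *
f='pics/w1.png'
for n,u,v in(('red',314,264),('blue',162,263)):
  for z in (.1535,.1435): print(n,z,pt('wrist',u,v,z,f))
# bottle base check / collar top ring center
im=cv2.imread('pics/top1.png'); 
print([proj('wrist',[.4382,.0608,z],f) for z in(.1535,.1435)])
```

```text
red 0.1535 [0.44568597 0.06052308 0.1535    ]
red 0.1435 [0.44145543 0.06053463 0.1435    ]
blue 0.1535 [0.44650558 0.16390259 0.1535    ]
blue 0.1435 [0.44231214 0.16859378 0.1435    ]
[array([313.60886565, 274.04943564]), array([313.63347264, 268.2058611 ])]
```

Request:
{"fn": "move_arm", "kwargs": {
  "commands": [0.6,-0.39,-0.03,0,0.8,0,0,0,0.8,0,0,0,0.6,0,0,0,0,0,0,0,0,0,0,0]
}}

```text
time: 5.5
eef_pos: [0.4457, 0.0611, 0.1758]
tcp_rot: [0.5, 0.5, -0.5, 0.5]
contact_force: [0.4, -0.3, 0.3]
opening: -0.002
```

Run:
```python
from h import *
snap('wrist','pics/w2.png');snap('scene','pics/scene2.png')
crop('pics/scene2.png',270,110,390,220,6,'pics/c4.png')
crop('pics/w2.png',220,180,420,360,4,'pics/c5.png')
```

```text
(no output)
```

View pics/c4.png

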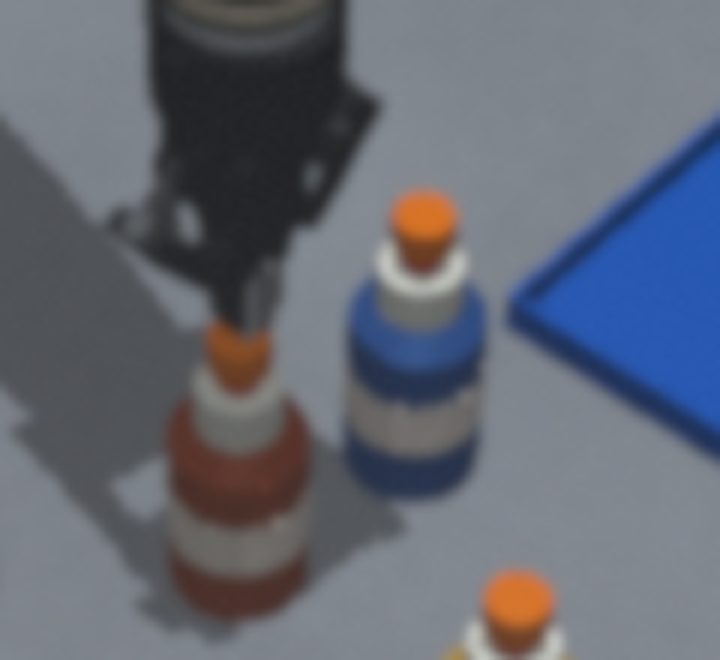

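View pics/c5.png

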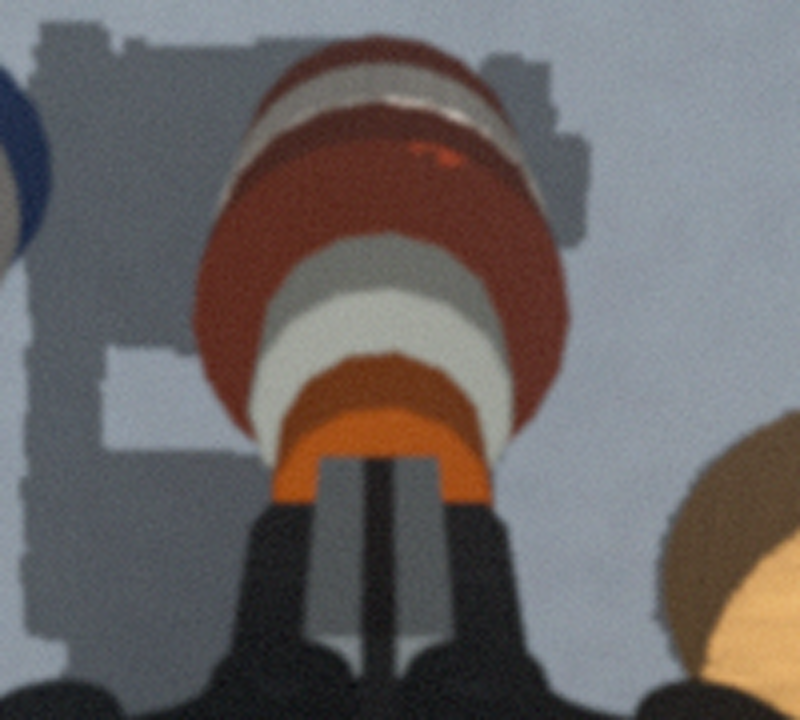

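Request:
{"fn": "move_arm", "kwargs": {
  "commands": [0.3,0,0,0,0.1,0,0,0,0.1,0,0,0,0.1,0,0,0,0,0,0,0]
}}

```text
time: 6.22
eef_pos: [0.4461, 0.0612, 0.1618]
tcp_rot: [0.5, 0.5, -0.5, 0.5]
contact_force: [-1.8, 0.1, 6.9]
opening: 0.003
```

Request:
{"fn": "move_arm", "kwargs": {
  "commands": [0.08,0,0,0,0.06,0,0,0,0,0,0,0]
}}

```text
time: 6.6
eef_pos: [0.4461, 0.0611, 0.1584]
tcp_rot: [0.5, 0.5, -0.5, 0.5]
contact_force: [-1.2, 0.4, 7.0]
opening: -0.006
```

Request:
{"fn": "move_arm", "kwargs": {
  "commands": [0.05,0,0,0,0.04,0,0,0,0,0,0,0]
}}

```text
time: 6.98
eef_pos: [0.4471, 0.0611, 0.1577]
tcp_rot: [0.501, 0.499, -0.499, 0.501]
contact_force: [-2.4, 0.8, 12.4]
opening: -0.003
```

Request:
{"fn": "move_arm", "kwargs": {
  "commands": [0.06,0,0,0,0,0,0,0,0,0,0,0]
}}

```text
time: 7.35
eef_pos: [0.4481, 0.061, 0.1578]
tcp_rot: [0.501, 0.499, -0.499, 0.502]
contact_force: [-3.8, 0.5, 17.9]
opening: 0.008
```

Request:
{"fn": "move_arm", "kwargs": {
  "commands": [-0.6,0,0,0,-0.7,0,0,0,0,0.03,-0.6,0,0,0,-1,0,0,0,-1,0,0,0,-1,0,0,0,-0.52,0,0,0,0,0,0,0,0,0]
}}

```text
time: 8.48
eef_pos: [0.446, 0.1639, 0.1853]
tcp_rot: [-0.5, -0.5, 0.5, -0.5]
contact_force: [-0.2, 0.4, -0.2]
opening: -0.001
```

Run:
```python
from h import *
snap('wrist','pics/w3.png');snap('scene','pics/scene3.png')
a=cv2.imread('pics/scene3.png')[110:220,270:390];b=cv2.imread('pics/w3.png')[180:360,220:420]
cv2.imwrite('pics/c6.png',np.hstack([cv2.resize(a,(436,400),interpolation=2),cv2.resize(b,(360,400),interpolation=2)]))
```

```text
(no output)
```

View pics/c6.png

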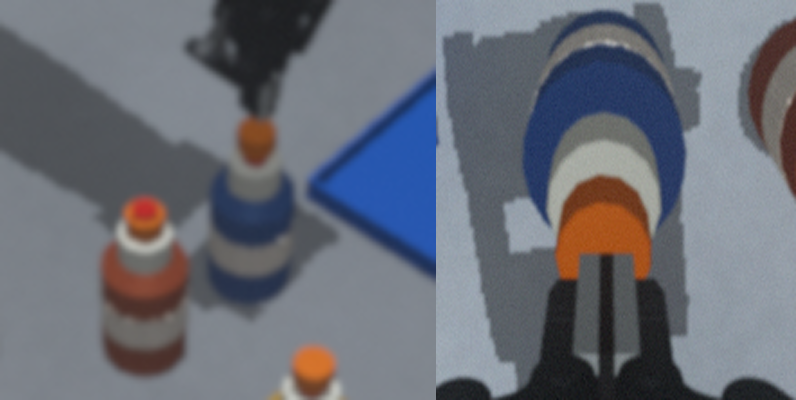

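Request:
{"fn": "move_arm", "kwargs": {
  "commands": [0.5,0,0,0,0.35,0,0,0,0.1,0,0,0,0.1,0,0,0,0.1,0,0,0,0.08,0,0,0,0.05,0,0,0,0,0,0,0,0,0,0,0]
}}

```text
time: 9.7
eef_pos: [0.4485, 0.1643, 0.1578]
tcp_rot: [0.501, 0.499, -0.499, 0.501]
contact_force: [-3.9, -0.9, 17.0]
opening: 0.0
```

Request:
{"fn": "move_arm", "kwargs": {
  "commands": [-0.7,0,0,0,-0.95,0,0,0,-1,0.5,0.5,0,-1,0.7,0.5,0,0,1,0.6,0,0,1,0.6,0,0,1,0.6,0,0,1,0.6,0,0,1,0.6,0,0,0.9,0.7,0,0,0,0,0,0,0,0,0]
}}

```text
time: 11.2
eef_pos: [0.6229, 0.047, 0.2441]
tcp_rot: [0.5, 0.501, -0.5, 0.499]
contact_force: [0.8, -0.3, -0.4]
opening: 0.003
```

Run:
```python
from h import *
snap('wrist','pics/w4.png')
```

```text
(no output)
```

View pics/w4.png

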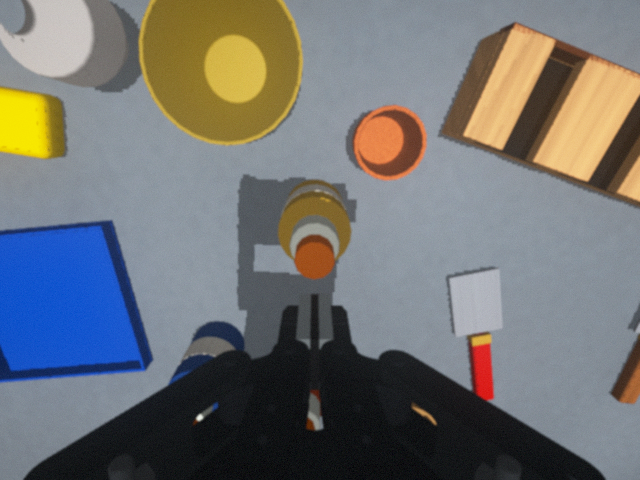

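Run:
```python
from h import *
f='pics/w4.png'
print('och',pt('wrist',314,258,.1535,f))
print('rackFL',pt('wrist',464,137,.058,f),'BL',pt('wrist',515,25,.058,f))
print('tray',pt('wrist',152,366,.022,f),pt('wrist',112,222,.022,f))
print('tumb',pt('wrist',391,140,.056,f))
```

```text
och [0.61806954 0.04777634 0.1535    ]
rackFL [ 0.69166064 -0.08121377  0.058     ] BL [ 0.77587451 -0.10936475  0.058     ]
tray [0.42418808 0.24357301 0.022     ] [0.60499153 0.25785128 0.022     ]
tumb [ 0.68904767 -0.01898233  0.056     ]
```

Request:
{"fn": "move_arm", "kwargs": {
  "commands": [0.8,-0.19,-0.03,0,0.8,0,0,0,0.8,0,0,0,0.4,0,0,0,0.3,0,0,0,0,0,0,0]
}}

```text
time: 12.0
eef_pos: [0.6191, 0.0474, 0.1673]
tcp_rot: [0.5, 0.5, -0.5, 0.5]
contact_force: [-0.0, -0.1, 0.6]
opening: 0.002
```

Run:
```python
from h import *
snap('wrist','pics/w5.png');snap('scene','pics/scene5.png')
a=cv2.imread('pics/scene5.png')[130:260,280:420];b=cv2.imread('pics/w5.png')[180:360,220:420]
cv2.imwrite('pics/c7.png',np.hstack([cv2.resize(a,(431,400),interpolation=2),cv2.resize(b,(360,400),interpolation=2)]))
```

```text
(no output)
```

View pics/c7.png

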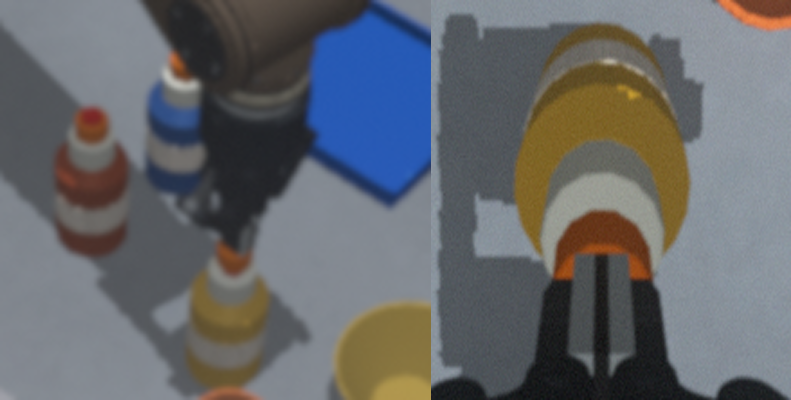

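Request:
{"fn": "move_arm", "kwargs": {
  "commands": [0.1,0,0,0,0.1,0,0,0,0.1,0,0,0,0.1,0,0,0,0.08,0,0,0,0.05,0,0,0,0,0,0,0,0,0,0,0]
}}

```text
time: 13.1
eef_pos: [0.6204, 0.0473, 0.1576]
tcp_rot: [0.501, 0.499, -0.499, 0.501]
contact_force: [-2.6, 0.5, 9.1]
opening: 0.0
```

Request:
{"fn": "move_arm", "kwargs": {
  "commands": [0.06,0,0,0,0.06,0,0,0,0,0,0,0,0,0,0,0]
}}

```text
time: 13.6
eef_pos: [0.6219, 0.0472, 0.1578]
tcp_rot: [0.502, 0.498, -0.498, 0.502]
contact_force: [-3.4, -0.0, 16.3]
opening: 0.004
```

Request:
{"fn": "move_arm", "kwargs": {
  "commands": [-0.6,0,0,0,-0.7,0,0,0,-0.9,0,0,0,-0.9,0,0,0,-0.8,-0.5,0,0,0,-1,0,0,0,-1,0,0,0,-1,0,0,0,-1,0,0,0,0,0,0,0,0,0,0],
  "jaw": 55
}}

```text
time: 14.98
eef_pos: [0.5071, 0.0473, 0.249]
tcp_rot: [0.5, 0.5, -0.5, 0.5]
contact_force: [0.6, -0.7, 0.5]
opening: 0.643
```

Run:
```python
from h import *
snap('wrist','pics/w6.png');snap('scene','pics/scene6.png');snap('top','pics/top6.png')
a=cv2.imread('pics/scene6.png')[130:260,280:420];b=cv2.imread('pics/top6.png')[200:380,180:380]
cv2.imwrite('pics/c8.png',np.hstack([cv2.resize(a,(431,400),interpolation=2),cv2.resize(b,(360,400),interpolation=2)]))
```

```text
(no output)
```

View pics/c8.png

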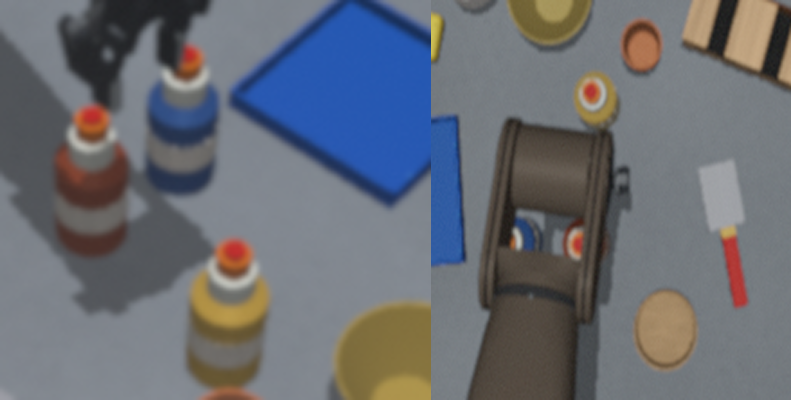

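View pics/w6.png

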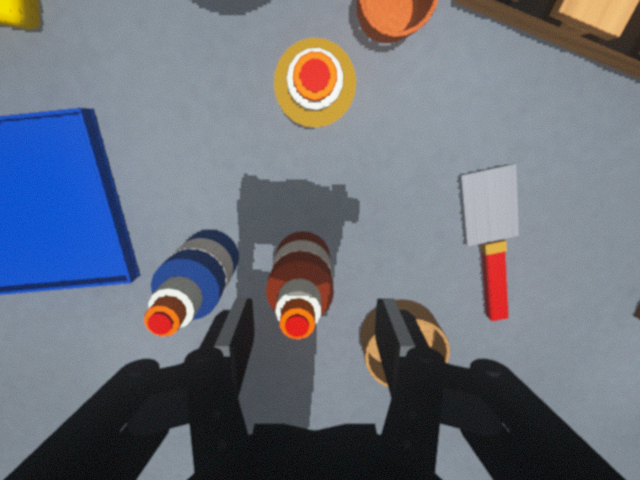

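Request:
{"fn": "move_arm", "kwargs": {
  "commands": [0,0,-1,0,0,0,-1,0,0,0,-1,0,0,0,-1,0,0,0,-1,0,0,0,-1,0,0,0,-1,0,0,0,-1,0,0,0,-1,0,0,0,0,0,0,0,0,0]
}}

```text
time: 16.5
eef_pos: [0.5066, 0.2721, 0.2482]
tcp_rot: [-0.5, -0.5, 0.5, -0.5]
contact_force: [0.2, -0.3, 0.0]
opening: 0.642
```

Run:
```python
from h import *
snap('wrist','pics/w7.png')
```

```text
(no output)
```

View pics/w7.png

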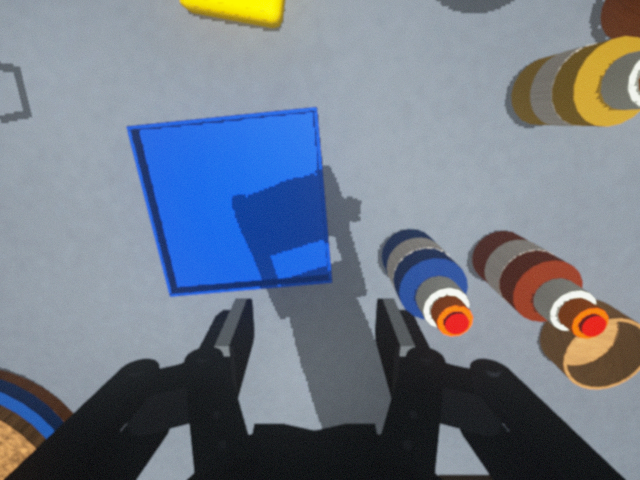

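Run:
```python
from h import *
np.set_printoptions(precision=4,suppress=True)
f='pics/w7.png'
t=np.array([pt('wrist',u,v,.022,f) for u,v in((127,127),(317,107),(331,281),(171,296))])
print(t,t.mean(0),np.linalg.norm(np.roll(t,1,0)-t,axis=1))
c=t.mean(0)[:2]; e=(t[0]-t[1]+t[3]-t[2])[:2]; print('yaw',np.degrees(np.arctan2(-e[0],e[1])))
a=np.arctan2(-e[0],e[1]);Rm=np.array([[np.cos(a),-np.sin(a)],[np.sin(a),np.cos(a)]])
for d in((1,1),(1,-1),(-1,1),(-1,-1)): print(d,c+Rm@(np.array(d)*.043))
print('blue',pt('wrist',456,321,.1435,f),'red',pt('wrist',592,322,.1435,f))
f='pics/w6.png';print('blue',pt('wrist',162,321,.1435,f),'red',pt('wrist',297,323,.1435,f),'och',pt('wrist',315,76,.1435,f))
```

```text
[[0.5829 0.4528 0.022 ]
 [0.601  0.27   0.022 ]
 [0.4195 0.2539 0.022 ]
 [0.4008 0.4346 0.022 ]] [0.5011 0.3528 0.022 ] [0.183  0.1837 0.1821 0.1817]
yaw 5.7795543991713085
(1, 1) [0.5395 0.3999]
(1, -1) [0.5482 0.3143]
(-1, 1) [0.4539 0.3912]
(-1, -1) [0.4626 0.3057]
blue [0.4443 0.1642 0.1435] red [0.4435 0.06   0.1435]
blue [0.4445 0.1646 0.1435] red [0.4428 0.0612 0.1435] och [0.6157 0.0475 0.1435]
```

Request:
{"fn": "move_arm", "kwargs": {
  "commands": [0,-0.5,0.86,0,0,-0.5,0.86,0,0,-0.5,0.86,0,0,-0.5,0.86,0,0,-0.48,0.86,0,0.9,0,0,0,0.9,0,0,0,0.9,0,0,0,0.9,0,0,0,0.9,0,0,0,0.6,0,0,0,0.27,0,0,0,0,0,0,0]
}}

```text
time: 18.18
eef_pos: [0.4445, 0.1648, 0.1143]
tcp_rot: [-0.5, -0.5, 0.5, -0.5]
contact_force: [-0.4, -0.4, 0.3]
opening: 0.642
```

Run:
```python
from h import *
snap('wrist','pics/w8.png');snap('scene','pics/scene8.png')
a=cv2.imread('pics/scene8.png')[110:220,270:390];b=cv2.imread('pics/w8.png')[150:370,200:430]
cv2.imwrite('pics/c9.png',np.hstack([cv2.resize(a,(380,400),interpolation=2),cv2.resize(b,(418,400),interpolation=2)]))
```

```text
(no output)
```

View pics/c9.png

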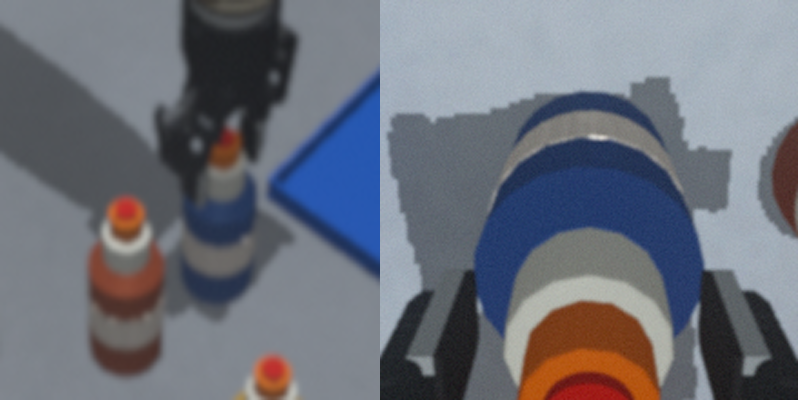

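Request:
{"fn": "move_arm", "kwargs": {
  "commands": [0,0,0,0,0,0,0,0,0,0,0,0,0,0,0,0],
  "jaw": 20,
  "force": 70
}}

```text
time: 18.77
eef_pos: [0.4455, 0.1649, 0.1156]
tcp_rot: [0.501, 0.499, -0.499, 0.501]
contact_force: [-0.1, -1.9, 5.4]
opening: 0.415
```

Request:
{"fn": "move_arm", "kwargs": {
  "commands": [-0.5,0,0,0,-0.8,0,0,0,-0.8,0,0,0,0,0,0,0]
}}

```text
time: 19.27
eef_pos: [0.4448, 0.1652, 0.1678]
tcp_rot: [0.501, 0.5, -0.499, 0.5]
contact_force: [0.7, -0.4, -3.2]
opening: 0.422
```

Request:
{"fn": "move_arm", "kwargs": {
  "commands": [0,0.38,-0.94,0,0,0.38,-0.94,0,0,0.38,-0.94,0,0,0.38,-0.94,0,0,0.38,-0.94,0,0,0.38,-0.94,0,0,0.38,-0.94,0,0,0.38,-0.94,0,0,0.38,-0.94,0,0,0.38,-0.94,0,0,0,0,0,0,0,0,0]
}}

```text
time: 20.78
eef_pos: [0.5383, 0.3992, 0.1648]
tcp_rot: [-0.499, -0.5, 0.501, -0.5]
contact_force: [-0.1, -0.3, -3.0]
opening: 0.423
```

Run:
```python
from h import *
snap('wrist','pics/w9.png')
```

```text
(no output)
```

View pics/w9.png

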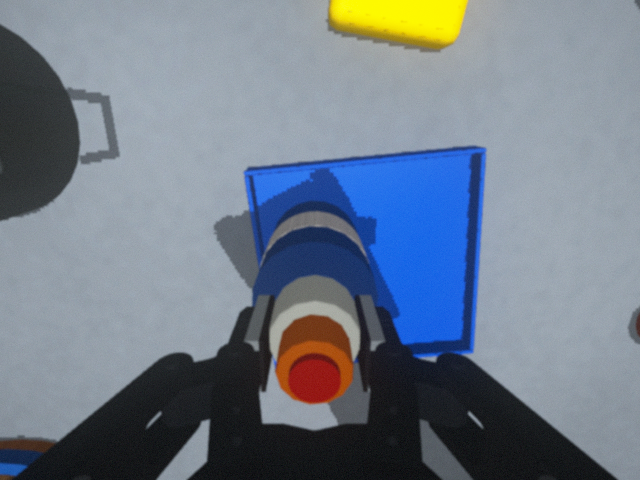

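Run:
```python
from h import *
f='pics/w9.png'
print([pt('wrist',u,v,.022,f)[:2] for u,v in((246,170),(486,148),(473,352))])
```

```text
[array([0.58468227, 0.45173788]), array([0.6010712 , 0.27060884]), array([0.41867428, 0.2532035 ])]
```

Request:
{"fn": "move_arm", "kwargs": {
  "commands": [0.6,0,0,0,0.6,0,0,0,0.35,0,0,0,0.1,0,0,0,0.08,0,0,0,0,0,0,0]
}}

```text
time: 21.58
eef_pos: [0.5397, 0.4001, 0.124]
tcp_rot: [0.5, 0.5, -0.5, 0.5]
contact_force: [0.6, -0.5, -3.3]
opening: 0.425
```

Request:
{"fn": "move_arm", "kwargs": {
  "commands": [0.08,0,0,0,0.06,0,0,0,0,0,0,0]
}}

```text
time: 21.95
eef_pos: [0.5393, 0.3999, 0.1199]
tcp_rot: [-0.5, -0.5, 0.5, -0.5]
contact_force: [-0.6, 0.2, -4.4]
opening: 0.423
```

Request:
{"fn": "move_arm", "kwargs": {
  "commands": [0.05,0,0,0,0.03,0,0,0,0,0,0,0]
}}

```text
time: 22.32
eef_pos: [0.5399, 0.4001, 0.1197]
tcp_rot: [0.5, 0.5, -0.5, 0.5]
contact_force: [-2.4, -2.8, 5.3]
opening: 0.416
```

Contact. Release and lift, then to the red bottle.

Request:
{"fn": "move_arm", "kwargs": {
  "commands": [0,0,0,0,0,0,0,0,0,0,0,0,0,0,0,0,-0.5,0,0,0,-0.9,0,0,0,-0.9,0,0,0,-0.9,0,0,0,-0.5,0,0,0,0,0,0,0,0,0,0,0],
  "jaw": 55
}}

```text
time: 23.7
eef_pos: [0.5389, 0.3997, 0.2095]
tcp_rot: [-0.499, -0.5, 0.501, -0.5]
contact_force: [0.6, -0.6, 0.2]
opening: 0.643
```

Run:
```python
from h import *
snap('wrist','pics/w10.png')
```

```text
(no output)
```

View pics/w10.png

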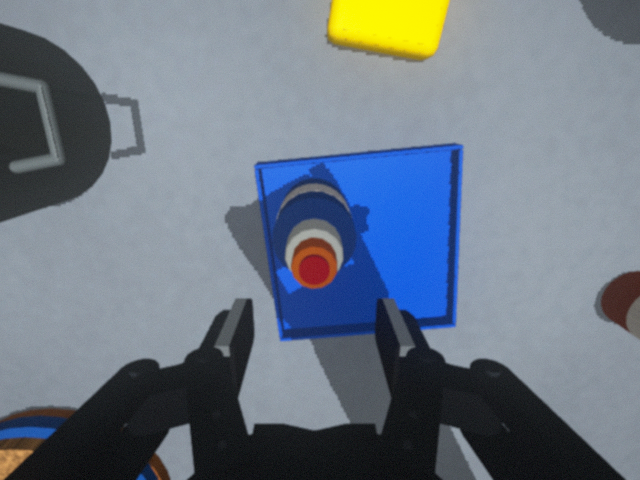

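Request:
{"fn": "move_arm", "kwargs": {
  "commands": [0,-0.27,0.97,0,0,-0.27,0.97,0,0,-0.27,0.97,0,0,-0.27,0.97,0,0,-0.27,0.97,0,0,-0.27,0.97,0,0,-0.27,0.97,0,0,-0.27,0.97,0,0,-0.27,0.97,0,0,-0.27,0.97,0,0,-0.27,0.97,0,0,-0.27,0.97,0,0,-0.27,0.97,0,0,-0.3,0.94,0,0,0,0,0]
}}

```text
time: 25.62
eef_pos: [0.4434, 0.0604, 0.2096]
tcp_rot: [-0.5, -0.5, 0.501, -0.499]
contact_force: [0.4, -0.3, 0.0]
opening: 0.642
```

Request:
{"fn": "move_arm", "kwargs": {
  "commands": [0.8,0,0,0,0.8,0,0,0,0.8,0,0,0,0.8,0,0,0,0.45,0,0,0,0,0,0,0,0,0,0,0]
}}

```text
time: 26.5
eef_pos: [0.4447, 0.0613, 0.12]
tcp_rot: [0.5, 0.5, -0.5, 0.5]
contact_force: [0.1, 0.8, 0.8]
opening: 0.645
```

Request:
{"fn": "move_arm", "kwargs": {
  "commands": [0.1,0,0,0,0,0,0,0]
}}

```text
time: 26.75
eef_pos: [0.4443, 0.0612, 0.1171]
tcp_rot: [0.5, 0.5, -0.5, 0.5]
contact_force: [-0.0, 0.1, -0.6]
opening: 0.646
```

Request:
{"fn": "move_arm", "kwargs": {
  "commands": [0,0,0,0,0,0,0,0,0,0,0,0,0,0,0,0],
  "jaw": 20
}}

```text
time: 27.25
eef_pos: [0.4448, 0.061, 0.1175]
tcp_rot: [0.5, 0.5, -0.5, 0.5]
contact_force: [0.3, -1.5, 4.1]
opening: 0.418
```

Request:
{"fn": "move_arm", "kwargs": {
  "commands": [-0.5,0,0,0,-0.8,0,0,0,-0.7,0,0,0,0,0,0,0]
}}

```text
time: 27.75
eef_pos: [0.4443, 0.0614, 0.1675]
tcp_rot: [0.5, 0.5, -0.5, 0.5]
contact_force: [-0.3, -1.1, -4.1]
opening: 0.418
```

Request:
{"fn": "move_arm", "kwargs": {
  "commands": [0,0.03,-0.94,0,0,0.03,-0.94,0,0,0.03,-0.94,0,0,0.03,-0.94,0,0,0.03,-0.94,0,0,0.03,-0.94,0,0,0.03,-0.94,0,0,0.03,-0.94,0,0,0.03,-0.94,0,0,0.03,-0.94,0,0,0.03,-0.94,0,0,0.03,-0.94,0,0,0.03,-0.94,0,0,0,-0.96,0,0,0,0,0,0,0,0,0]
}}

```text
time: 29.75
eef_pos: [0.4534, 0.3902, 0.1658]
tcp_rot: [-0.499, -0.5, 0.501, -0.5]
contact_force: [-0.0, -0.1, -3.5]
opening: 0.422
```

Run:
```python
from h import *
snap('wrist','pics/w11.png')
```

```text
(no output)
```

View pics/w11.png

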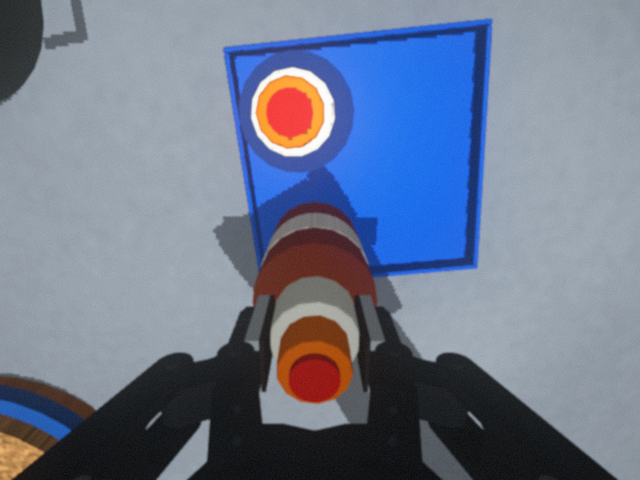

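Request:
{"fn": "move_arm", "kwargs": {
  "commands": [0.6,0,0,0,0.6,0,0,0,0.35,0,0,0,0.1,0,0,0,0.06,0,0,0,0.04,0,0,0,0,0,0,0,0,0,0,0]
}}

```text
time: 30.8
eef_pos: [0.454, 0.3908, 0.1234]
tcp_rot: [0.5, 0.5, -0.5, 0.5]
contact_force: [-1.2, -0.3, -4.0]
opening: 0.42
```

Request:
{"fn": "move_arm", "kwargs": {
  "commands": [0.05,0,0,0,0.05,0,0,0,0,0,0,0]
}}

```text
time: 31.18
eef_pos: [0.4543, 0.3908, 0.1216]
tcp_rot: [0.5, 0.5, -0.5, 0.5]
contact_force: [-0.8, -1.4, 1.9]
opening: 0.426
```

Request:
{"fn": "move_arm", "kwargs": {
  "commands": [0,0,0,0,0,0,0,0,0,0,0,0,0,0,0,0,-0.5,0,0,0,-0.9,0,0,0,-0.9,0,0,0,-0.9,0,0,0,-0.4,0,0,0,0,0,0,0],
  "jaw": 55
}}

```text
time: 32.42
eef_pos: [0.4543, 0.391, 0.2118]
tcp_rot: [0.501, 0.5, -0.499, 0.5]
contact_force: [0.1, -0.4, -1.1]
opening: 0.645
```

Run:
```python
from h import *
snap('wrist','pics/w12.png')
```

Request:
{"fn": "move_arm", "kwargs": {
  "commands": [0,0.46,0.98,0,0,0.46,0.98,0,0,0.46,0.98,0,0,0.46,0.98,0,0,0.46,0.98,0,0,0.46,0.98,0,0,0.46,0.98,0,0,0.46,0.98,0,0,0.46,0.98,0,0,0.46,0.98,0,0,0.46,0.98,0,0,0.46,0.98,0,0,0.46,0.98,0,0,0.5,1,0,0,0,0,0,0,0,0,0]
}}

```text
time: 34.48
eef_pos: [0.6152, 0.0476, 0.2094]
tcp_rot: [0.5, 0.501, -0.5, 0.499]
contact_force: [-0.5, 0.5, 0.5]
opening: 0.642
```

Run:
```python
from h import *
snap('wrist','pics/w13.png')
a=cv2.imread('pics/w12.png');b=cv2.imread('pics/w13.png')
cv2.imwrite('pics/c12.png',cv2.resize(np.hstack([a,b]),(800,300)))
crop('pics/w13.png',250,180,400,330,5,'pics/c13.png')
```

```text
(no output)
```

View pics/c12.png

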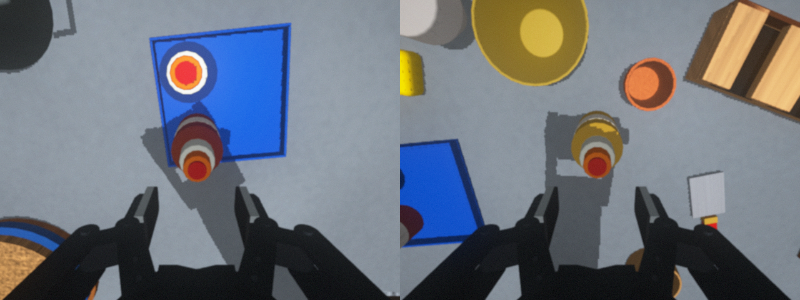

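View pics/c13.png

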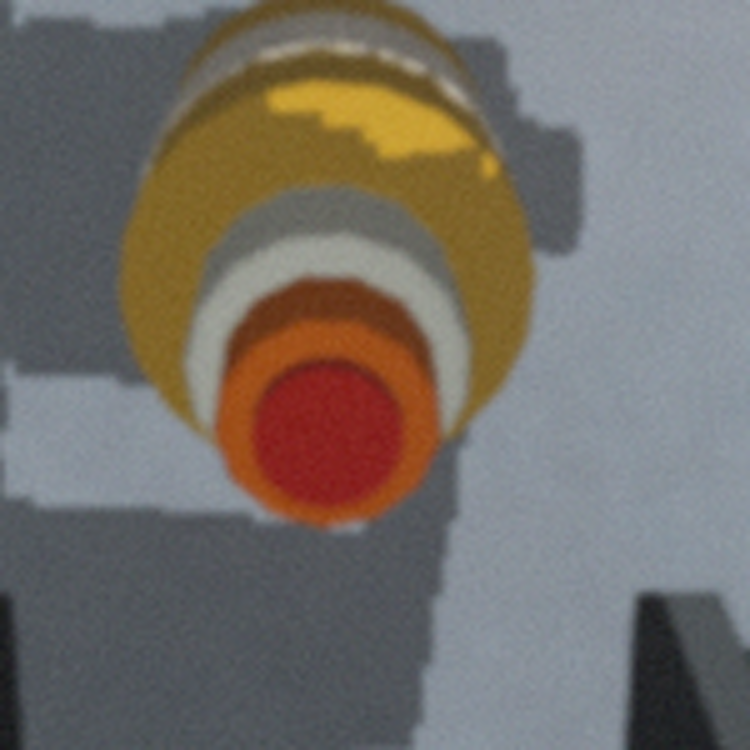

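Run:
```python
from h import *
print(pt('wrist',315.5,264.2,.1435,'pics/w13.png'))
```

```text
[0.61631599 0.04746898 0.1435    ]
```

Request:
{"fn": "move_arm", "kwargs": {
  "commands": [0.8,0.04,0,0,0.8,0,0,0,0.8,0,0,0,0.8,0,0,0,0.5,0,0,0,0,0,0,0,0,0,0,0]
}}

```text
time: 35.4
eef_pos: [0.6175, 0.0471, 0.1188]
tcp_rot: [0.5, 0.5, -0.5, 0.5]
contact_force: [0.2, -0.6, 0.6]
opening: 0.648
```

Request:
{"fn": "move_arm", "kwargs": {
  "commands": [0,0,0,0,0,0,0,0,0,0,0,0,0,0,0,0],
  "jaw": 20
}}

```text
time: 35.9
eef_pos: [0.6181, 0.0471, 0.1197]
tcp_rot: [0.501, 0.499, -0.499, 0.501]
contact_force: [1.1, 0.2, 6.2]
opening: 0.418
```

Request:
{"fn": "move_arm", "kwargs": {
  "commands": [-0.5,0,0,0,-0.8,0,0,0,-0.7,0,0,0,0,0,0,0]
}}

```text
time: 36.4
eef_pos: [0.6183, 0.0471, 0.171]
tcp_rot: [0.501, 0.499, -0.499, 0.501]
contact_force: [0.2, 0.0, -3.1]
opening: 0.416
```

Request:
{"fn": "move_arm", "kwargs": {
  "commands": [0,-0.25,-0.97,0,0,-0.25,-0.97,0,0,-0.25,-0.97,0,0,-0.25,-0.97,0,0,-0.25,-0.97,0,0,-0.25,-0.97,0,0,-0.25,-0.97,0,0,-0.25,-0.97,0,0,-0.25,-0.97,0,0,-0.25,-0.97,0,0,-0.25,-0.96,0,0,0,0,0,0,0,0,0]
}}

```text
time: 38.02
eef_pos: [0.548, 0.3132, 0.1675]
tcp_rot: [-0.5, -0.5, 0.5, -0.5]
contact_force: [0.6, -0.2, -2.8]
opening: 0.419
```

Run:
```python
from h import *
snap('wrist','pics/w14.png')
```

```text
(no output)
```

View pics/w14.png

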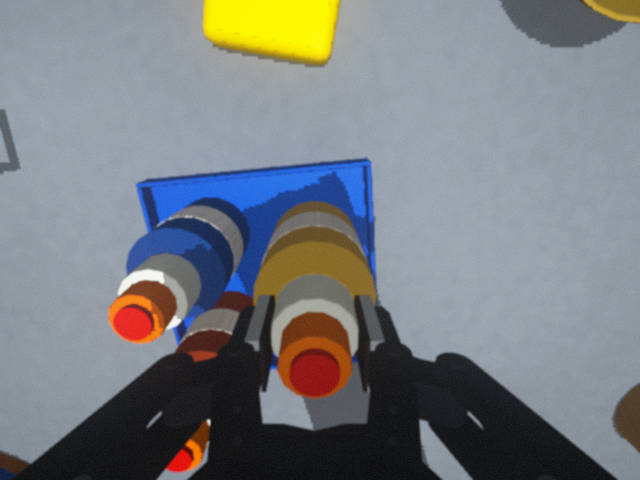

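Fits well: ochre between the blue bottle and the right wall. Lower.

Request:
{"fn": "move_arm", "kwargs": {
  "commands": [0.6,0,0,0,0.6,0,0,0,0.33,0,0,0,0.1,0,0,0,0.06,0,0,0,0.04,0,0,0,0,0,0,0,0,0,0,0]
}}

```text
time: 39.08
eef_pos: [0.5483, 0.3138, 0.1252]
tcp_rot: [0.5, 0.5, -0.5, 0.5]
contact_force: [-0.2, -0.8, -2.8]
opening: 0.419
```

Request:
{"fn": "move_arm", "kwargs": {
  "commands": [0.04,0,0,0,0.03,0,0,0,0,0,0,0]
}}

```text
time: 39.45
eef_pos: [0.5484, 0.3138, 0.1238]
tcp_rot: [0.5, 0.5, -0.5, 0.5]
contact_force: [-1.4, -0.4, 0.9]
opening: 0.415
```

Request:
{"fn": "move_arm", "kwargs": {
  "commands": [0,0,0,0,0,0,0,0,0,0,0,0,0,0,0,0,-0.5,0,0,0,-0.9,0,0,0,-0.9,0,0,0,-0.9,0,0,0,-0.6,0,0,0,0,0,0,0],
  "jaw": 55
}}

```text
time: 40.7
eef_pos: [0.5489, 0.314, 0.2202]
tcp_rot: [0.501, 0.499, -0.499, 0.501]
contact_force: [0.3, -0.7, -0.9]
opening: 0.646
```

Run:
```python
from h import *
snap('wrist','pics/w15.png')
```

Request:
{"fn": "move_arm", "kwargs": {
  "commands": [0,0,0.9,0,0,0,0.9,0,0,0,0.9,0,0,-0.26,0.97,0,0,-0.26,0.97,0,0,-0.26,0.97,0,0,-0.26,0.97,0,0,-0.26,0.97,0,0,-0.26,0.97,0,0,-0.26,0.97,0,0,-0.26,0.97,0,0,-0.26,0.97,0,0,-0.26,0.97,0,0,-0.26,0.97,0,0,-0.26,0.97,0,0,-0.26,0.97,0,0,-0.26,0.97,0,0,-0.26,0.97,0,0,-0.26,0.97,0,0,-0.26,0.97,0]
}}

```text
time: 43.25
eef_pos: [0.4365, -0.1676, 0.2179]
tcp_rot: [-0.5, -0.5, 0.5, -0.5]
contact_force: [-0.1, -0.1, 0.0]
opening: 0.646
```

Request:
{"fn": "move_arm", "kwargs": {
  "commands": [0,0,0,0,0,0,0,0]
}}

```text
time: 43.5
eef_pos: [0.4372, -0.1661, 0.2179]
tcp_rot: [0.5, 0.5, -0.5, 0.5]
contact_force: [0.6, 0.2, 0.3]
opening: 0.645
```

Run:
```python
from h import *
snap('wrist','pics/w16.png')
a=cv2.imread('pics/w15.png');b=cv2.imread('pics/w16.png')
cv2.imwrite('pics/c15.png',a)
```

```text
(no output)
```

View pics/w15.png

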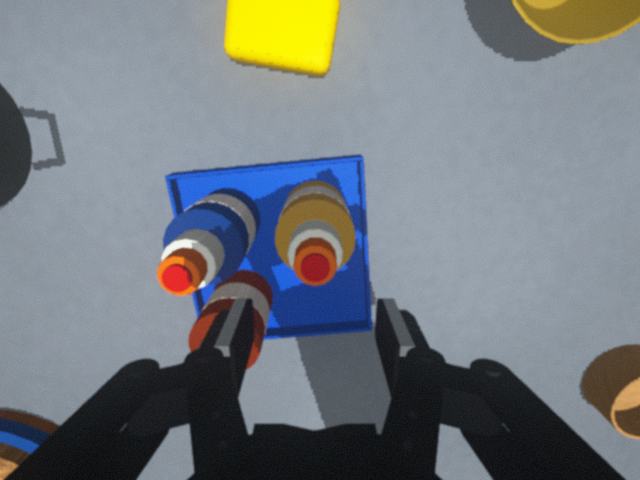

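View pics/w16.png

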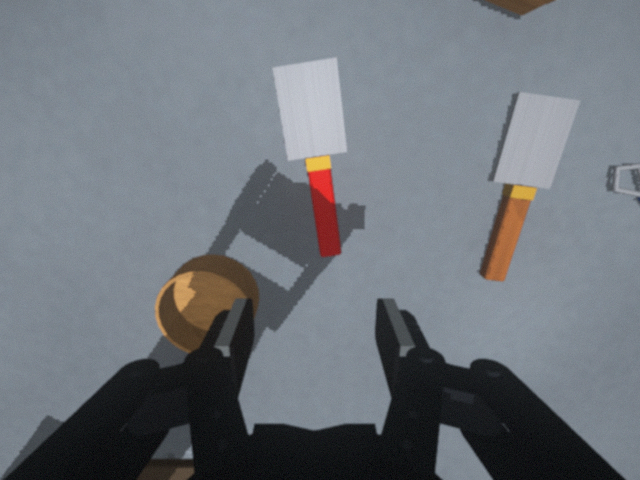

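Run:
```python
from h import *
np.set_printoptions(precision=4,suppress=True)
f='pics/w16.png'
for n,b,e in(('red',[(273,67),(337,57),(347,152),(287,160)],(330,256)),('brown',[(519,92),(579,100),(549,188),(493,181)],(495,281))):
    b=np.array([pt('wrist',u,v,.0095,f) for u,v in b]);e=pt('wrist',*e,.014,f)
    F=(b[0]+b[1])/2;o=(b[2]+b[3])/2;d=F-e
    print(n,'o',o[:2],'F',F[:2],'e',e[:2],np.linalg.norm(F-o),np.linalg.norm(d),np.degrees(np.arctan2(d[1],d[0])),np.degrees(np.arctan2(*(F-o)[1::-1])), 'w',np.linalg.norm(b[0]-b[1]))
    for k in (35,40,45): print(k,(o-d/np.linalg.norm(d)*k/1000)[:2])
```

```text
red o [ 0.4881 -0.1679] F [ 0.5675 -0.1574] e [ 0.389  -0.1814] 0.08014628460779946 0.18015692210937767 7.660940771680988 7.549088601476304 w 0.055954466906959294
35 [ 0.4534 -0.1726]
40 [ 0.4484 -0.1733]
45 [ 0.4435 -0.1739]
brown o [ 0.4611 -0.3645] F [ 0.5401 -0.3744] e [ 0.3609 -0.354 ] 0.07958624541437506 0.18039923039131375 -6.509020051173069 -7.107588744782659 w 0.05518037147912017
35 [ 0.4263 -0.3606]
40 [ 0.4214 -0.36  ]
45 [ 0.4164 -0.3594]
```

Request:
{"fn": "move_arm", "kwargs": {
  "commands": [0,0,0,-0.77,0,0,0,-0.77,0.9,0.33,0.34,0,1,0,0,0,1,0,0,0,1,0,0,0,1,0,0,0,0.8,0,0,0,0.6,0,0,0,0,0,0,0,0,0,0,0],
  "jaw": 50
}}

```text
time: 44.92
eef_pos: [0.4476, -0.1736, 0.0613]
tcp_rot: [0.465, 0.532, -0.465, 0.533]
contact_force: [-0.7, 0.0, -0.4]
opening: 0.588
```

Run:
```python
from h import *
s=ctrl.get_state();print(s['eef_pos'],R.from_quat(s['tcp_rot']).as_matrix()[:,1])
snap('wrist','pics/w17.png')
f='pics/w17.png'
e=np.array([np.cos(np.radians(7.65)),np.sin(np.radians(7.65)),0]);o=np.array([.4881,-.1679,.016])
for k in(0,-.04,-.1): print(proj('wrist',o+e*k,f))
```

```text
[ 0.44757468 -0.1735572   0.06131552] [0.99092894 0.13438297 0.00102714]
[314.95252012 208.39336053]
[314.79527063 279.80750624]
[314.5955943  370.48270375]
```

View pics/w17.png

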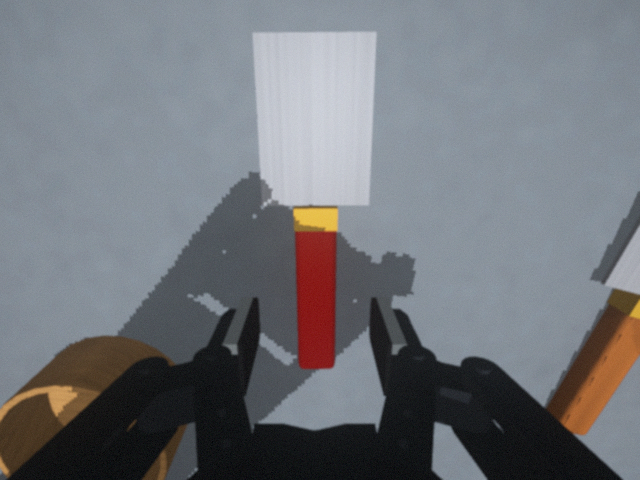

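Request:
{"fn": "move_arm", "kwargs": {
  "commands": [0.6,0,0,0,0.6,0,0,0,0.4,0,0,0,0.15,0,0,0,0,0,0,0,0,0,0,0]
}}

```text
time: 45.72
eef_pos: [0.4473, -0.1736, 0.0172]
tcp_rot: [0.465, 0.532, -0.465, 0.533]
contact_force: [-0.5, -0.3, 0.1]
opening: 0.586
```

Request:
{"fn": "move_arm", "kwargs": {
  "commands": [0,0,0,0,0,0,0,0,0,0,0,0,0,0,0,0,0,0,0,0],
  "jaw": 5,
  "force": 90
}}

```text
time: 46.35
eef_pos: [0.4475, -0.1737, 0.0177]
tcp_rot: [0.465, 0.532, -0.465, 0.533]
contact_force: [-0.3, 0.9, 5.4]
opening: 0.228
```

Request:
{"fn": "move_arm", "kwargs": {
  "commands": [-0.6,0,0,0,-0.9,0,0,0,-0.9,0,0,0,-0.9,0,0,0,-0.9,0,0,0,-0.9,0,0,0,-0.3,0,0,0,0,0,0,0.87,0,0,0,0.87,0,0,0,0.87,0,0,0,0.87,0,0,0,0.86,0,0,0,0.86,0,0,0,0]
}}

```text
time: 48.1
eef_pos: [0.4464, -0.173, 0.1511]
tcp_rot: [-0.573, -0.415, 0.573, -0.414]
contact_force: [0.8, 0.4, -0.3]
opening: 0.227
```

Request:
{"fn": "move_arm", "kwargs": {
  "commands": [0,0.3,-0.9,0,0,0.3,-0.9,0,0,0.3,-0.9,0,0,0.3,-0.9,0,0,0.38,-0.87,0,0,0,0,0,0,0,0,0]
}}

```text
time: 48.98
eef_pos: [0.519, -0.0798, 0.1514]
tcp_rot: [-0.573, -0.415, 0.573, -0.414]
contact_force: [-0.2, -0.3, -1.1]
opening: 0.228
```

Run:
```python
from h import *
s=ctrl.get_state();print(s['eef_pos'],R.from_quat(s['tcp_rot']).as_matrix()[:,1])
snap('wrist','pics/w18.png');snap('scene','pics/scene18.png');snap('top','pics/top18.png')
```

```text
[ 0.51897766 -0.07983151  0.15138407] [ 0.94968847 -0.31319417 -0.0011099 ]
```

View pics/w18.png

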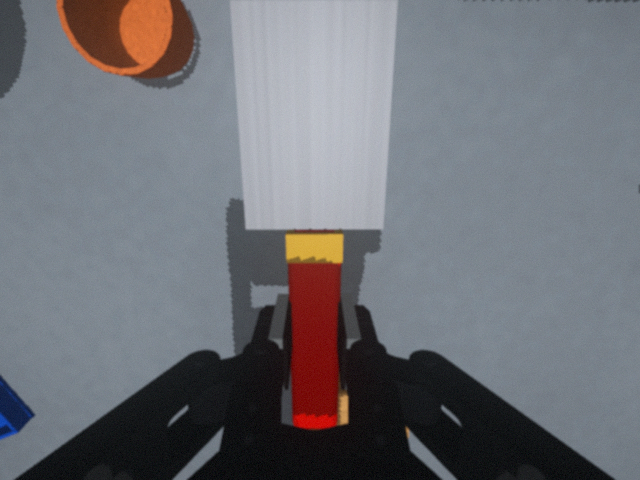

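View pics/scene18.png

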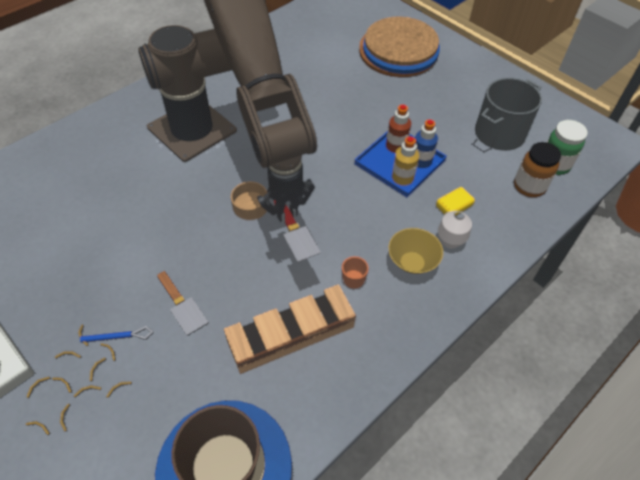

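Request:
{"fn": "move_arm", "kwargs": {
  "commands": [-1,0,0,0,-1,0,0,0,-1,0.5,0.4,0,-1,0.9,0.6,0,0,0.9,0.7,0,0,0.9,0.7,0,0,0.9,0.7,0,0,0.9,0.7,0,0,0.5,0,0,0,0,0,0,0,0,0,0]
}}

```text
time: 50.5
eef_pos: [0.6199, -0.2122, 0.2517]
tcp_rot: [-0.573, -0.415, 0.573, -0.414]
contact_force: [-0.2, 0.0, -1.4]
opening: 0.228
```

Run:
```python
from h import *
s=ctrl.get_state();print(s['eef_pos'],R.from_quat(s['tcp_rot']).as_matrix()[:,1])
snap('wrist','pics/w19.png')
```

```text
[ 0.61989018 -0.21217598  0.25165965] [ 9.49667378e-01 -3.13258884e-01 -8.61649853e-04]
```

View pics/w19.png

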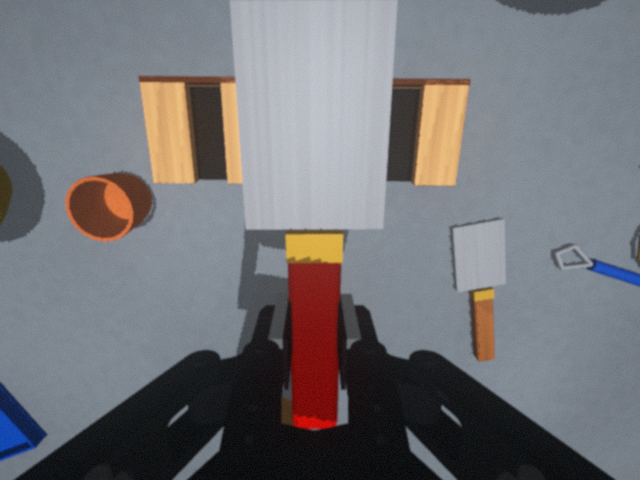

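Run:
```python
from h import *
np.set_printoptions(precision=4,suppress=True)
crop('pics/w19.png',130,60,330,210,4,'pics/c19.png')
f='pics/w19.png'
FL,FR,BL,BR=[pt('wrist',u,v,.058,f)[:2] for u,v in((153,184),(456,185.5),(140,81),(469,83))]
print(FL,FR,BL,BR,np.linalg.norm(FL-FR),np.linalg.norm(BL-BR),np.linalg.norm(FL-BL))
y=(FL-FR+BL-BR);y/=np.linalg.norm(y);x=np.array([y[1],-y[0]]);print('heading',np.degrees(np.arctan2(x[1],x[0])))
c=(FL+FR+BL+BR)/4;print('c',c)
fc=c-.045*x
for k in(1,0,-1): print(k,fc+y*.086*k, proj('wrist',[*(fc+y*.086*k),.058],f))
```

```text
[ 0.692 -0.079] [ 0.6033 -0.3437] [ 0.7738 -0.1081] [ 0.6857 -0.3703] 0.27914122049636275 0.27661308354532105 0.0868224911137542
heading -18.545687807444356
c [ 0.6887 -0.2253]
1 [ 0.6734 -0.1294] [211.5437 186.033 ]
0 [ 0.646 -0.211] [304.7752 186.5256]
-1 [ 0.6187 -0.2925] [397.94   187.0193]
```

View pics/c19.png

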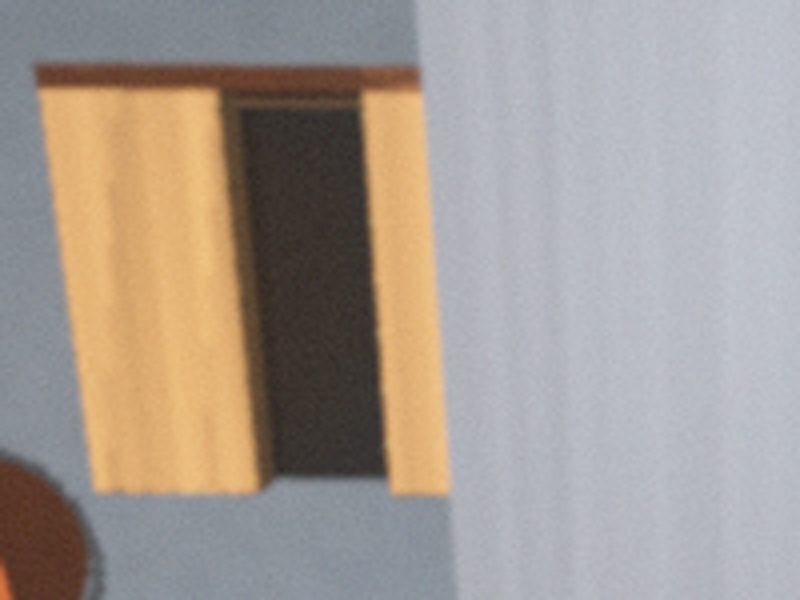

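Run:
```python
from h import *
im=cv2.cvtColor(cv2.imread('pics/w19.png'),cv2.COLOR_BGR2GRAY).astype(float)
im=cv2.GaussianBlur(im,(1,7),0)
# blade edges by gradient on rows
f='pics/w19.png'; c=ctrl.get_calibration('wrist');K=np.array(c['camera_matrix'])
for v in (5,20,40,60,200,215,225):
    g=np.diff(cv2.GaussianBlur(im[v-2:v+3].mean(0)[None],(5,1),0)[0])
    l=210+np.argmax(abs(g[210:260]));r=370+np.argmax(abs(g[370:410]));vp=(v-K[1,2])/K[1,1]
    w=r-l;print(v,l,r,'D',.056*K[0,0]/w*(.9456-.3253*vp)-.1291)
```

```text
5 229 396 D 0.007983016950240618
20 230 395 D 0.007988556549637454
40 231 394 D 0.007435434544111552
60 233 393 D 0.007718373941813628
200 243 384 D 0.00806728957936298
215 244 383 D 0.008075077918634405
225 245 382 D 0.008747940370001345
```

Request:
{"fn": "move_arm", "kwargs": {
  "commands": [0,-0.9,-0.77,0.05,0,-0.9,-0.77,0,0,-0.9,-0.77,0,0,-0.9,-0.77,0,0,-0.89,-0.76,0,1,0,0,0,1,0,0,0,1,0,0,0,1,0,0,0,1,0,0,0,1,0,0,0,1,0,0,0,0.8,0,0,0,0.2,0,0,0,0,0,0,0,0,0,0,0]
}}

```text
time: 52.55
eef_pos: [0.5451, -0.0865, 0.0531]
tcp_rot: [0.574, 0.412, -0.574, 0.414]
contact_force: [1.0, 0.2, -0.7]
opening: 0.23
```

Run:
```python
from h import *
s=ctrl.get_state();print(s['eef_pos'],R.from_quat(s['tcp_rot']).as_matrix()[:,1:])
M=R.from_quat(s['tcp_rot']).as_matrix();d=np.array([.6734,-.1294,.0495])-s['eef_pos'];print('to mouth in tool',M.T@d*1000)
snap('scene','pics/scene20.png');snap('wrist','pics/w20.png')
crop('pics/scene20.png',210,180,390,380,3,'pics/c20.png')
```

```text
[ 0.5450945  -0.0865358   0.05310405] [[ 9.48136372e-01 -3.17856705e-01]
 [-3.17855832e-01 -9.48138763e-01]
 [ 2.25599081e-03  2.96886891e-05]]
to mouth in tool [  3.90921356 135.26761565  -0.14165782]
```

View pics/c20.png

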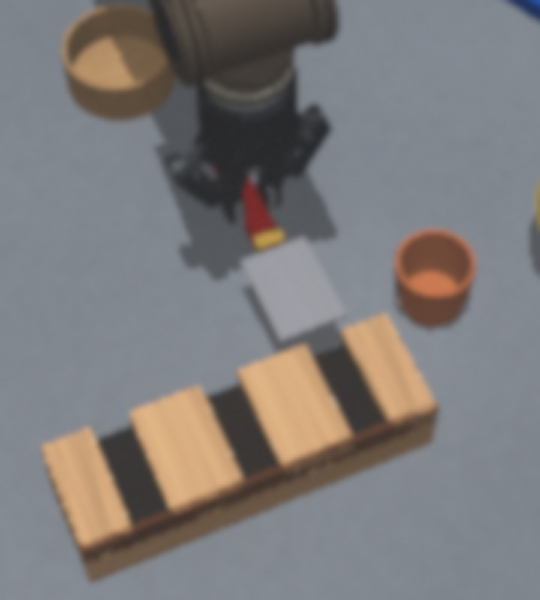

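View pics/w20.png

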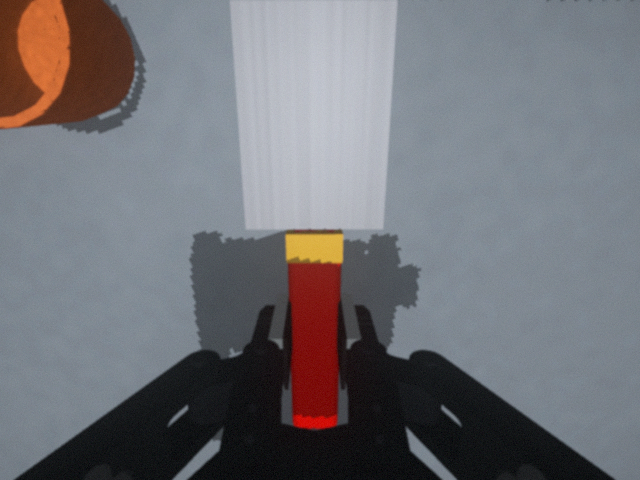

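Run:
```python
from h import *
g=lambda p:(proj('scene',p)-[210,180])*3
s=ctrl.get_state();M=R.from_quat(s['tcp_rot']).as_matrix()
p=s['eef_pos']
for k in(.042,.122):
  for w in(-.028,.028): print('blade',k,w,g(p+M@np.array([.0082,k,w])))
x=np.array([.9481,-.318,0]);y=np.array([.318,.9481,0]);m=np.array([.6734,-.1294,.058])
for a in(0,.09):
  for w in (-.015,.015): print('slot',a,w,g(m+x*a+y*w))
```

```text
blade 0.042 -0.028 [303.20218865 236.21034564]
blade 0.042 0.028 [238.54011036 260.28229864]
blade 0.122 -0.028 [345.64811798 314.62145767]
blade 0.122 0.028 [279.36824524 340.31874851]
slot 0 -0.015 [302.35808451 339.31840264]
slot 0 0.015 [338.29112843 325.3404916 ]
slot 0.09 -0.015 [352.97196928 436.98128175]
slot 0.09 0.015 [389.96092825 421.88369939]
```

Request:
{"fn": "move_arm", "kwargs": {
  "commands": [0.14,0,0,0,0,0.3,0,0,0,0.3,0,0,0,0.3,0,0,0,0.1,0,0,0,0,0,0]
}}

```text
time: 53.4
eef_pos: [0.5681, -0.0944, 0.0482]
tcp_rot: [-0.574, -0.413, 0.574, -0.413]
contact_force: [0.2, 0.5, -1.1]
opening: 0.232
```

Request:
{"fn": "move_arm", "kwargs": {
  "commands": [-0.05,0.3,0,0,0,0.4,0,0,0,0.4,0,0,0,0.4,0,0,0,0,0,0]
}}

```text
time: 54.02
eef_pos: [0.6045, -0.1067, 0.0497]
tcp_rot: [0.574, 0.413, -0.574, 0.413]
contact_force: [-0.0, -0.1, -1.1]
opening: 0.231
```

Request:
{"fn": "move_arm", "kwargs": {
  "commands": [0,0.4,0,0,0,0.4,0,0,0,0.2,0,0,0,0.1,0,0,0,0,0,0]
}}

```text
time: 54.65
eef_pos: [0.6296, -0.115, 0.0495]
tcp_rot: [-0.574, -0.413, 0.574, -0.413]
contact_force: [0.3, -0.3, -1.5]
opening: 0.223
```

Request:
{"fn": "move_arm", "kwargs": {
  "commands": [0,0.1,0,0,0,0.05,0,0,0,0.05,0,0,0,0,0,0]
}}

```text
time: 55.15
eef_pos: [0.6344, -0.1167, 0.0496]
tcp_rot: [0.574, 0.413, -0.574, 0.413]
contact_force: [0.3, -0.2, -2.2]
opening: 0.225
```

Request:
{"fn": "move_arm", "kwargs": {
  "commands": [0,0.06,0,0,0,0.06,0,0,0,0,0,0]
}}

```text
time: 55.52
eef_pos: [0.6368, -0.1174, 0.0494]
tcp_rot: [-0.574, -0.413, 0.574, -0.412]
contact_force: [-1.2, 1.0, 0.1]
opening: 0.228
```

Run:
```python
from h import *
s=ctrl.get_state();print(s['contact_force'],s['wrist_torque'])
snap('wrist','pics/w21.png');snap('scene','pics/scene21.png')
crop('pics/scene21.png',210,180,390,380,3,'pics/c21.png')
```

```text
[-1.22372968  0.99077314  0.08805801] [ 0.12413179  0.2682646  -0.02927041]
```

View pics/w21.png

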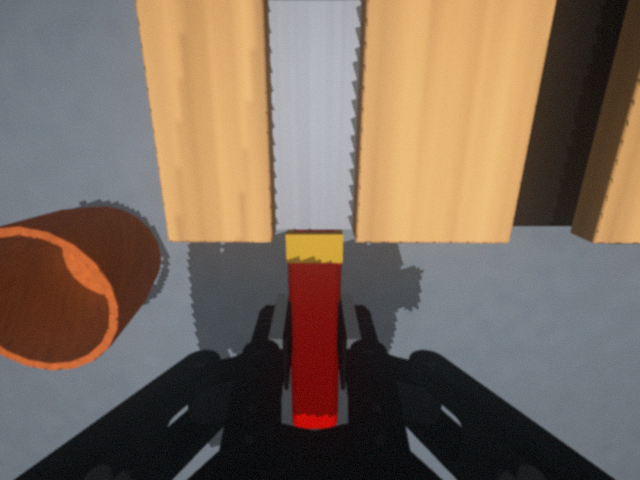

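View pics/c21.png

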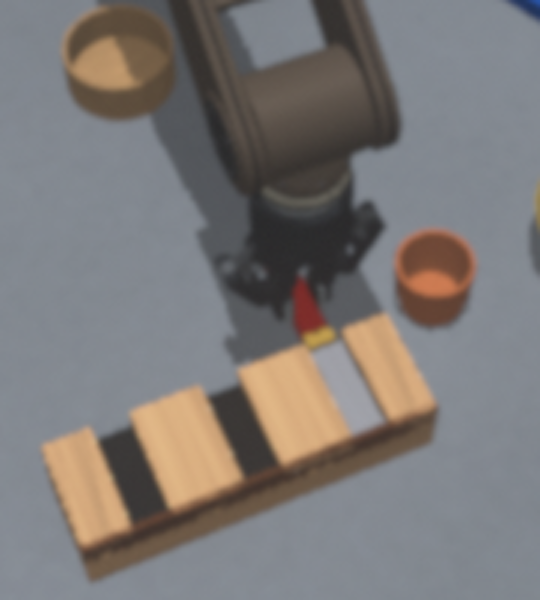

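Request:
{"fn": "move_arm", "kwargs": {
  "commands": [0,0.06,0,0,0,0.04,0,0,0,0,0,0]
}}

```text
time: 56.0
eef_pos: [0.637, -0.1174, 0.0487]
tcp_rot: [-0.572, -0.415, 0.576, -0.411]
contact_force: [-7.2, 2.4, 2.1]
opening: 0.222
```

Request:
{"fn": "move_arm", "kwargs": {
  "commands": [0.08,0,0,0,0,0,0,0,0,0,0,0]
}}

```text
time: 56.38
eef_pos: [0.637, -0.1173, 0.0465]
tcp_rot: [-0.572, -0.415, 0.576, -0.411]
contact_force: [-7.4, 3.1, 2.2]
opening: 0.232
```

Request:
{"fn": "move_arm", "kwargs": {
  "commands": [0,0,0,0,0,0,0,0,0,0,0,0,0,0,0,0,0,0,0,0,-0.5,0,0,0,-0.9,0,0,0,-0.9,0,0,0,-0.7,0,0,0,0,0,0,0,0,0,0,0],
  "jaw": 50
}}

```text
time: 57.75
eef_pos: [0.6391, -0.1182, 0.1222]
tcp_rot: [-0.574, -0.413, 0.574, -0.413]
contact_force: [0.5, 0.0, -0.9]
opening: 0.584
```

Run:
```python
from h import *
snap('wrist','pics/w22.png');snap('scene','pics/scene22.png')
crop('pics/scene22.png',130,180,390,380,3,'pics/c22.png')
```

```text
(no output)
```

View pics/w22.png

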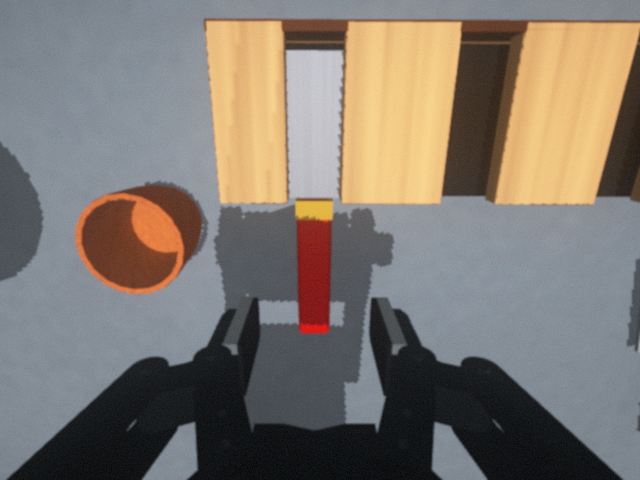

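View pics/c22.png

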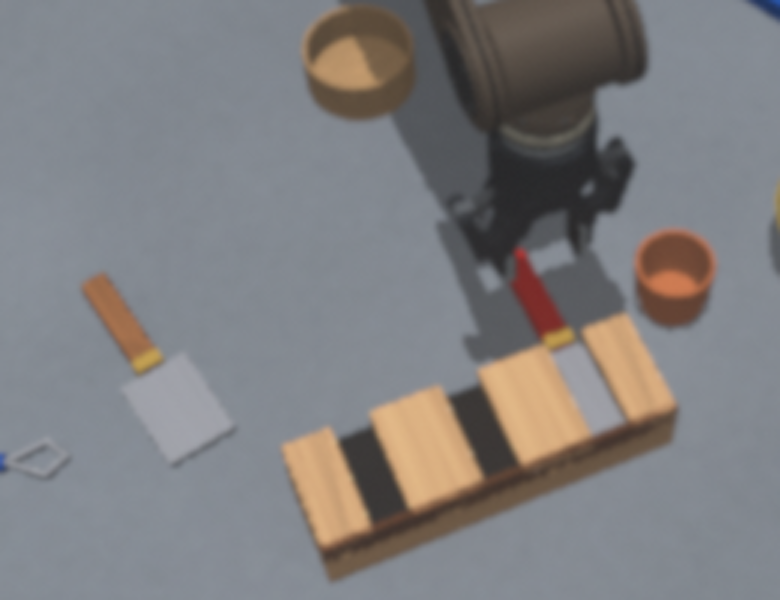

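Request:
{"fn": "move_arm", "kwargs": {
  "commands": [-1,0,0,0,-1,0,0,0,-1,-0.2,0.3,0,0,-0.4,0.9,0,0,-0.42,0.97,0,0,-0.42,0.97,0,0,-0.42,0.97,0,0,-0.42,0.97,0,0,-0.42,0.97,0,0,-0.42,0.97,0,0,-0.42,0.97,0,0,-0.42,0.97,0,0,-0.42,0.97,0,0,-0.42,0.97,0,0,-0.42,0.99,0,0,-0.47,0,-0.78,0,0,0,-0.78,0,0,0,-0.78,0,0,0,0]
}}

```text
time: 60.22
eef_pos: [0.4086, -0.3546, 0.1954]
tcp_rot: [-0.529, -0.47, 0.529, -0.468]
contact_force: [0.7, -0.1, -0.1]
opening: 0.588
```

Run:
```python
from h import *
s=ctrl.get_state();print(s['eef_pos'],s['qpos'],R.from_quat(s['tcp_rot']).as_matrix()[:,1])
snap('wrist','pics/w23.png')
```

```text
[ 0.4085577  -0.35457398  0.19544798] [-9.02266148e-01  4.05070039e-02  1.95016803e+00 -3.15060625e-04
  1.15444547e+00  7.89923137e-01] [ 0.99265313 -0.12096454 -0.00270835]
```

View pics/w23.png

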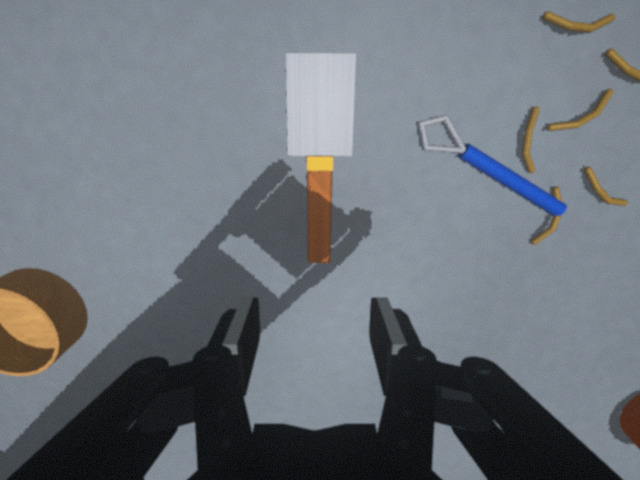

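Run:
```python
from h import *
np.set_printoptions(precision=4,suppress=True)
f='pics/w23.png';s=ctrl.get_state();M=R.from_quat(s['tcp_rot']).as_matrix()
b=np.array([pt('wrist',u,v,.0095,f) for u,v in((286,54),(356,54),(354,156.5),(288,156))]);e=pt('wrist',319,262,.014,f)
F=(b[0]+b[1])/2;o=(b[2]+b[3])/2;d=F-e
h=np.degrees(np.arctan2(d[1],d[0]));print(o,F,e,np.linalg.norm(F-o),np.linalg.norm(d),h,np.degrees(np.arctan2(M[1,1],M[0,1])))
g=o-d/np.linalg.norm(d)*.042;g[2]=.0175;print(g,'tool units',M.T@(g-s['eef_pos'])/.025)
lt=pt('wrist',420,140,0,f);print('loop',lt)
```

```text
[ 0.4599 -0.3658  0.0095] [ 0.5395 -0.3749  0.0095] [ 0.3625 -0.3525  0.014 ] 0.08008478768957764 0.17847790776362876 -7.208656800855976 -6.9616120237734
[ 0.4183 -0.3605  0.0175] tool units [7.1306 0.4179 0.2016]
loop [ 0.4624 -0.4547  0.    ]
```

Request:
{"fn": "move_arm", "kwargs": {
  "commands": [0.9,0.42,0.2,0.03,1,0,0,0,1,0,0,0,1,0,0,0,1,0,0,0,1,0,0,0,0.6,0,0,0,0.4,0,0,0,0.18,0,0,0,0,0,0,0,0,0,0,0]
}}

```text
time: 61.65
eef_pos: [0.4204, -0.3617, 0.0214]
tcp_rot: [-0.53, -0.468, 0.53, -0.469]
contact_force: [-0.6, 0.1, 0.1]
opening: 0.584
```

Run:
```python
from h import *
snap('wrist','pics/w24.png')
```

```text
(no output)
```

View pics/w24.png

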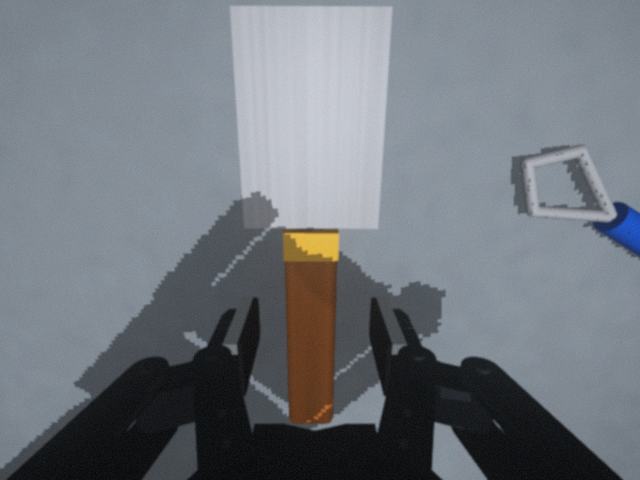

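Request:
{"fn": "move_arm", "kwargs": {
  "commands": [0.1,0,-0.05,0,0.05,0,0,0,0,0,0,0,0,0,0,0]
}}

```text
time: 62.2
eef_pos: [0.4201, -0.3599, 0.0168]
tcp_rot: [0.53, 0.469, -0.53, 0.469]
contact_force: [0.5, 0.3, -0.6]
opening: 0.589
```

Request:
{"fn": "move_arm", "kwargs": {
  "commands": [0,0,0,0,0,0,0,0,0,0,0,0,0,0,0,0,0,0,0,0],
  "jaw": 5
}}

```text
time: 62.82
eef_pos: [0.4204, -0.3602, 0.0173]
tcp_rot: [-0.53, -0.468, 0.53, -0.469]
contact_force: [-0.4, 0.2, 4.0]
opening: 0.232
```

Request:
{"fn": "move_arm", "kwargs": {
  "commands": [-0.6,0,0,0,-0.9,0,0,0,-0.9,0,0,0,-0.9,0,0,0,-0.9,0,0,0,-0.9,0,0,0,-0.4,0,0,0.77,0,0,0,0.77,0,0,0,0.77,0,0.2,-0.85,0,0,0.2,-0.85,0,0,0.2,-0.85,0,0,0.2,-0.85,0,0,0.2,-0.85,0,0,0.18,-0.84,0,0,0,0,0,0,0,0,0]
}}

```text
time: 64.95
eef_pos: [0.4883, -0.2488, 0.1544]
tcp_rot: [-0.574, -0.413, 0.574, -0.413]
contact_force: [0.1, 0.3, -2.2]
opening: 0.229
```

Run:
```python
from h import *
s=ctrl.get_state();M=R.from_quat(s['tcp_rot']).as_matrix();print(s['eef_pos'],M[:,1])
print('mouth tool mm',M.T@(np.array([.6187,-.2925,.0493])-s['eef_pos'])*1000)
snap('wrist','pics/w25.png')
im=cv2.cvtColor(cv2.imread('pics/w25.png'),cv2.COLOR_BGR2GRAY).astype(float)
K=np.array(ctrl.get_calibration('wrist')['camera_matrix'])
for v in (20,40,60,80,180,200,215):
    g=np.diff(cv2.GaussianBlur(im[v-2:v+3].mean(0)[None],(5,1),0)[0])
    l=210+np.argmax(abs(g[210:260]));r=370+np.argmax(abs(g[370:410]));vp=(v-K[1,2])/K[1,1]
    w=r-l;print(v,l,r,'X',.056*K[0,0]/w*(.9456-.3253*vp)-.1291)
```

```text
[ 0.4882578  -0.24878564  0.15438031] [ 9.48113924e-01 -3.17930687e-01 -2.53988191e-04]
mouth tool mm [ 1.05045351e+02  1.37598897e+02 -5.15723388e-02]
20 232 398 X 0.0071627218716275864
40 233 396 X 0.007435434544111552
60 234 395 X 0.00686857037695765
80 235 394 X 0.006287445476038878
180 242 387 X 0.006796026418552981
200 243 385 X 0.007101322751339317
215 244 384 X 0.0070952559335013266
```

View pics/w25.png

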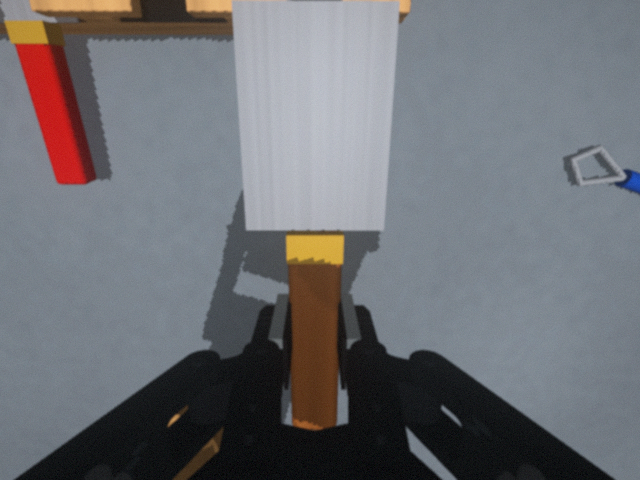

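Request:
{"fn": "move_arm", "kwargs": {
  "commands": [0.9,0,0,0,0.9,0,0,0,0.9,0,0,0,0.9,0,0,0,0.6,0,0,0,0,0,0,0,0,0,0,0,0,0,0,0]
}}

```text
time: 66.0
eef_pos: [0.4893, -0.2492, 0.0505]
tcp_rot: [0.574, 0.412, -0.574, 0.414]
contact_force: [0.4, -0.3, -0.7]
opening: 0.226
```

Run:
```python
from h import *
s=ctrl.get_state();M=R.from_quat(s['tcp_rot']).as_matrix();print(s['eef_pos'])
print('mouth tool mm',M.T@(np.array([.6187,-.2925,.0485])-s['eef_pos'])*1000)
snap('scene','pics/scene26.png')
crop('pics/scene26.png',130,220,390,400,3,'pics/c26.png')
```

```text
[ 0.48926221 -0.24918863  0.0504816 ]
mouth tool mm [ 2.25713874e+00  1.36487497e+02 -1.11204254e-01]
```

View pics/c26.png

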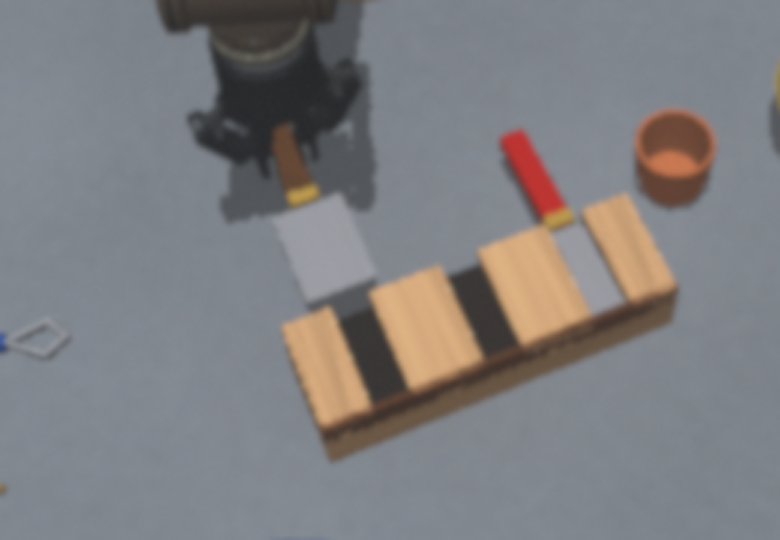

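Lined up. Drop about 1.5 mm and go in.

Request:
{"fn": "move_arm", "kwargs": {
  "commands": [0.05,0,0,0,0,0.3,0,0,0,0.3,0,0,0,0.3,0,0,0,0.1,0,0,0,0,0,0]
}}

```text
time: 66.8
eef_pos: [0.5124, -0.2566, 0.048]
tcp_rot: [-0.574, -0.413, 0.574, -0.413]
contact_force: [1.0, -0.4, -0.5]
opening: 0.233
```

Request:
{"fn": "move_arm", "kwargs": {
  "commands": [0,0.3,0,0,0,0.4,0,0,0,0.4,0,0,0,0.4,0,0,0,0,0,0]
}}

```text
time: 67.42
eef_pos: [0.5487, -0.2689, 0.0482]
tcp_rot: [0.574, 0.413, -0.574, 0.413]
contact_force: [0.7, -0.2, -0.4]
opening: 0.223
```

Request:
{"fn": "move_arm", "kwargs": {
  "commands": [0,0.4,0,0,0,0.4,0,0,0,0.2,0,0,0,0,0,0]
}}

```text
time: 67.92
eef_pos: [0.5719, -0.2766, 0.0481]
tcp_rot: [0.574, 0.413, -0.574, 0.413]
contact_force: [0.3, 0.6, -1.2]
opening: 0.224
```

Request:
{"fn": "move_arm", "kwargs": {
  "commands": [0,0.2,0,0,0,0.1,0,0,0,0.05,0,0,0,0,0,0]
}}

```text
time: 68.42
eef_pos: [0.5799, -0.2793, 0.0481]
tcp_rot: [0.574, 0.413, -0.574, 0.413]
contact_force: [-0.0, 0.8, -1.3]
opening: 0.23
```

Request:
{"fn": "move_arm", "kwargs": {
  "commands": [0,0.06,0,0,0,0.06,0,0,0,0,0,0]
}}

```text
time: 68.8
eef_pos: [0.5819, -0.2799, 0.0478]
tcp_rot: [-0.574, -0.414, 0.574, -0.412]
contact_force: [-4.0, -0.2, 0.8]
opening: 0.233
```

Contact force started. A little more, settle and release.

Request:
{"fn": "move_arm", "kwargs": {
  "commands": [0,0.05,0,0,0.06,0,0,0,0,0,0,0]
}}

```text
time: 69.18
eef_pos: [0.582, -0.2798, 0.0461]
tcp_rot: [-0.573, -0.415, 0.575, -0.411]
contact_force: [-7.0, 1.0, 3.7]
opening: 0.228
```

Request:
{"fn": "move_arm", "kwargs": {
  "commands": [0,0,0,0,0,0,0,0,0,0,0,0,0,0,0,0,0,0,0,0,-0.5,0,0,0,-0.9,0,0,0,-0.9,0,0,0,-0.9,0,0,0,-0.9,0,0,0,-0.5,0,0,0,0,0,0,0],
  "jaw": 50
}}

```text
time: 70.68
eef_pos: [0.5846, -0.2811, 0.1639]
tcp_rot: [0.574, 0.412, -0.574, 0.414]
contact_force: [0.4, 0.6, 0.5]
opening: 0.584
```

Run:
```python
from h import *
snap('wrist','pics/w27.png');snap('scene','pics/scene27.png');snap('top','pics/top27.png')
f='pics/w27.png'
```

```text
(no output)
```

View pics/w27.png

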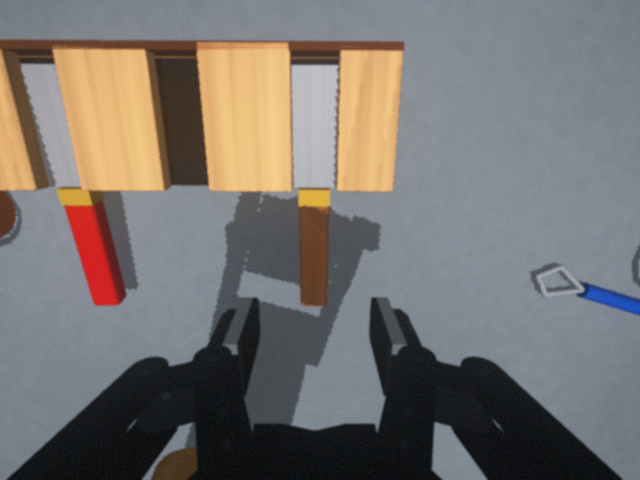

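View pics/scene27.png

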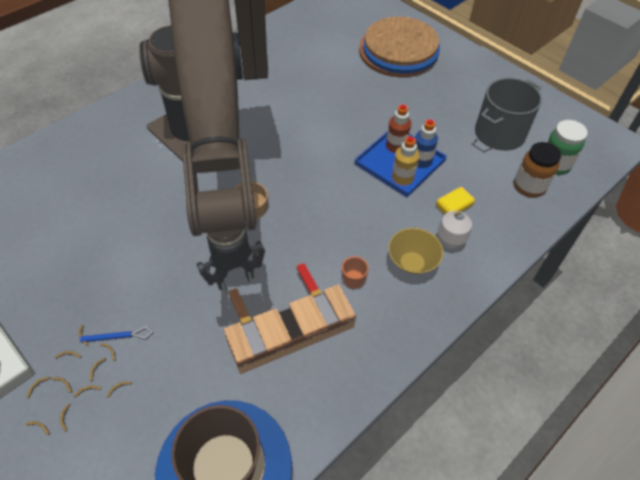

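View pics/top27.png

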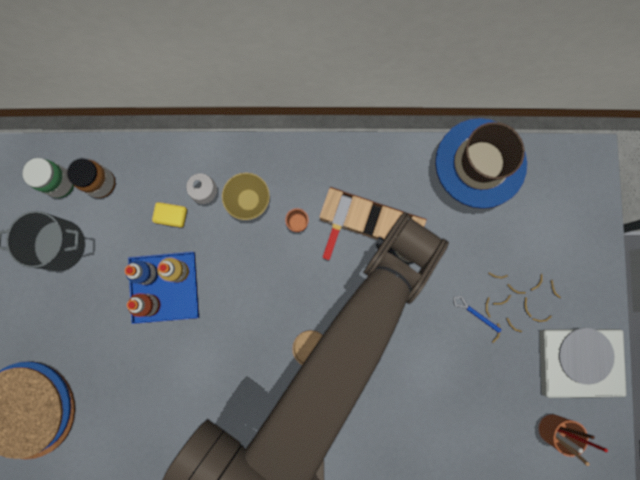

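Run:
```python
from h import *
np.set_printoptions(precision=4,suppress=True)
f='pics/w27.png'
x=np.array([.9481,-.318]);y=np.array([.318,.9481]);c=np.array([.6887,-.2253])
for n,u,v,z in(('brown ferrule front',314.5,189,.046),('brown end',314,304,.040),('red fer',76,188,.046),('red end',109,303,.04),('rack FR corner',393,191,.058)):
    p=pt('wrist',u,v,z,f)[:2]-c;print(n,p@x,p@y)
f='pics/w15.png'
for n,u,v in(('blue',182,272),('och',316,266)): 
    p=pt('wrist',u,v,.1475,f)[:2]-np.array([.5,.3525]);a=np.radians(5.5);print(n,np.cos(a)*p[0]+np.sin(a)*p[1],-np.sin(a)*p[0]+np.cos(a)*p[1])
crop('pics/scene27.png',350,90,460,200,6,'pics/c27.png')
```

```text
brown ferrule front -0.04376070520151094 -0.0857887953560572
brown end -0.1388308245037939 -0.0854319860114
red fer -0.04303870149668334 0.0828517396662163
red end -0.13785443253327467 0.08064964509860555
rack FR corner -0.04288320957276845 -0.1387699132632624
blue 0.0461961625125139 0.04085082202820365
och 0.04227290268339436 -0.04317954020389083
```

View pics/c27.png

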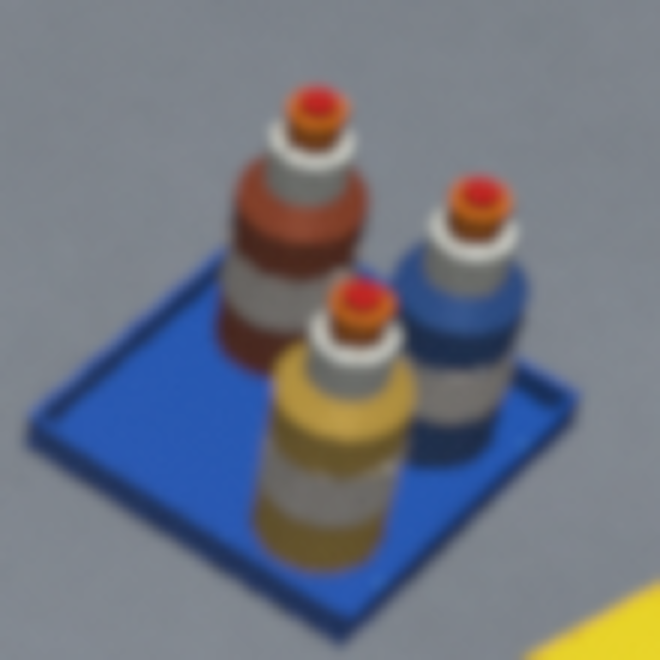

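Run:
```python
from h import *
s=ctrl.get_state();print(s['time'],s['contact_force'])
print(ctrl.sign_off())
```

```text
70.825 [-0.68673685  0.26755762 -0.71441763]
the job is handed in; nothing more can be done
None
```

The bench is closed up and I handed the job in at 70.8 s. Three bottles (blue, red-brown, ochre) and two scrapers (red, brown) were there; I saw no green bottle or blue scraper.

- **Caps:** I pressed all three fully down while every bottle was still outside the tray. Each came to a hard stop with its top about 143.7 mm above the table (143.5 mm is shut). Red shows through the centre of each pressed cap in the pictures. The task says red shows when a cap is open, but the heights and the hard stop say they are shut.
- **Bottles:** All three look upright on the tray floor in the last scene and top pictures. I measured blue and ochre at about ±45 mm from the tray centre. Red I checked only by eye, and by where I set it down.
- **Scrapers:** The red one had shifted a few centimetres by itself before I reached it, so I measured it again. Both are in the outer slots with the handle against the rack. The blade roots are within about 2 mm of the front face, and both sit in line with the slots.
- **Bystanders and arm:** The bystanders showed no visible movement in the last pictures. The gripper was open and clear above the rack, with no contact force.
- **Disagreement:** The top camera read x about 6 mm lower than the wrist and scene cameras, so I used the wrist camera for the moves.

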